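Fetch the weighing jar from behind the bottles

TASK

Fetch the small porcelain jar from behind the three tall bottles in the grey rack: first clear all three bottles onto the aluminium side tray without touching the jar, then, with the bottles still on the tray, set the jar in the middle of the balance pan. Finally put every bottle back on the very pad of the rack where it stood at the start. Keep bottles and jar upright throughout, and leave the small square box beside the jar where it is.

Things in the scene. Friction and masses are not known exactly. Their poses are not given: they have to be found in the camera images.
- square_bottle: Tall white plastic bottle with a square body, 46 x 46 mm and straight from 0 to 120 mm above its underside (faces along its own x and y), with a grey round cap (36 mm wide) on top; 150 mm tall in all, about 0.2 kg. Origin: centre of its underside, z up. Starts on one of the rack's three pads (which varies) and must return to that pad.
- dropper_bottle: Tall white plastic bottle with a round body, 50 mm diameter and straight from 0 to 118 mm above its underside, with a sloping shoulder and a thin pointed white dropper nozzle on top; 156 mm tall in all, about 0.18 kg. Origin: centre of its underside, z up. Starts on one of the rack's three pads (which varies) and must return to that pad.
- slim_bottle: Tall slim white plastic bottle with a round body, 40 mm diameter from 0 to 120 mm above its underside, and a wide flat grey screw cap (47 mm diameter, from 120 to 146 mm, a little wider than the body); 146 mm tall in all, about 0.15 kg. Origin: centre of its underside, z up. Starts on one of the rack's three pads (which varies) and must return to that pad.
- jar: Squat round white porcelain jar, 46 mm diameter and straight from 0 to 41 mm above its underside, its lid (fixed on, 49 mm diameter, 41 to 46 mm) carrying a small knob that ends 57 mm up; about 0.1 kg. Origin: centre of its underside, z up. Stands on the rack floor in the row behind the bottles, left or right. This is the thing to fetch.
- slide_box: Small pale wooden square box, 48 x 48 mm, 42 mm tall, standing beside the jar (about 120 mm from it) in the row behind the bottles. Not to be moved. Origin: centre of its underside, z up.
- rack: Fixed low grey rack, 190 (its x, away from the robot) by 320 mm (y). Origin: centre of its underside, z up. Floor 8 mm above the bench; steel rim to 26 mm on the far side and ends, near side open. Three flush dark round pads (62 mm) at x = -55, y = -88, 0, +88 mm: the bottles' places (they start within 3 mm). Jar and square box behind, near x = -5, y = +60 or -60 mm.
- side_tray: Fixed shallow open aluminium tray on the bench beside the rack, left or right, 270 mm (its x) by 160 mm (its y), walls 4 mm thick and 18 mm high, inner floor about 4 mm above the bench. Empty; the side area for the three bottles. Origin: centre of its underside, z up.
- balance: Fixed white laboratory balance, 240 mm (its x) by 180 mm (its y), on the side of the rack opposite the tray. Origin: centre of its underside on the bench, z up; the display is at its near (-x) end, the top of its casing 42 mm and of the display about 55 mm above the bench.
- pan (a point): Centre of the upper face of the balance's round steel pan (120 mm diameter), 58 mm above the bench and 40 mm towards +x from the balance's origin.

How it is judged (in metres and radians):
On the way, in this order (a step that is already met when the one before it is completed fails the run):
1. All three bottles stand upright and released on the side tray, jar still untouched in its place (x of square_bottle in the frame of side_tray between -0.115 and 0.115 m and y of square_bottle in the frame of side_tray between -0.06 and 0.06 m and z of each of square_bottle, dropper_bottle, slim_bottle in the frame of side_tray below 0.014 m and angle between each of square_bottle, dropper_bottle, slim_bottle's own z axis and vertical below 0.1 rad and contact force between each of square_bottle, dropper_bottle, slim_bottle and the fingers below 0.1 N and linear speed of each of square_bottle, dropper_bottle, slim_bottle below 0.02 m/s and x of dropper_bottle in the frame of side_tray between -0.115 and 0.115 m and y of dropper_bottle in the frame of side_tray between -0.06 and 0.06 m and x of slim_bottle in the frame of side_tray between -0.115 and 0.115 m and y of slim_bottle in the frame of side_tray between -0.06 and 0.06 m and distance of jar from where it was at the start of the episode below 0.015 m), for 0.2 s.
2. The jar stands released in the middle of the balance pan while the bottles still stand on the side tray (horizontal distance between jar and pan below 0.015 m and z of jar in the frame of pan between -0.005 and 0.005 m and angle between each of jar, square_bottle, dropper_bottle, slim_bottle's own z axis and vertical below 0.1 rad and contact force between jar and the fingers below 0.1 N and linear speed of jar below 0.02 m/s and x of square_bottle in the frame of side_tray between -0.115 and 0.115 m and y of square_bottle in the frame of side_tray between -0.06 and 0.06 m and z of each of square_bottle, dropper_bottle, slim_bottle in the frame of side_tray below 0.014 m and x of dropper_bottle in the frame of side_tray between -0.115 and 0.115 m and y of dropper_bottle in the frame of side_tray between -0.06 and 0.06 m and x of slim_bottle in the frame of side_tray between -0.115 and 0.115 m and y of slim_bottle in the frame of side_tray between -0.06 and 0.06 m), for 0.2 s.
At the end, for the whole second after the job is handed in: Each bottle stands upright and at rest within 15 mm of where it stood at the start, the jar stands upright and at rest with its axis within 15 mm of the pan's centre, the square box is within 15 mm of its start, and all are released (distance of each of square_bottle, dropper_bottle, slim_bottle, slide_box from where it was at the start of the episode below 0.015 m and angle between each of square_bottle, dropper_bottle, slim_bottle, jar's own z axis and vertical below 0.1 rad and contact force between each of square_bottle, dropper_bottle, slim_bottle, jar and the fingers below 0.1 N and linear speed of each of square_bottle, dropper_bottle, slim_bottle, jar below 0.02 m/s and horizontal distance between jar and pan below 0.015 m and z of jar in the frame of pan between -0.005 and 0.005 m); the robot touches nothing.
It fails at once if a bottle or the jar is tipped by more than 0.5 rad (angle between any of square_bottle, dropper_bottle, slim_bottle, jar's own z axis and vertical above 0.5 rad).
It fails at once if the square box is moved by more than 15 mm (distance of slide_box from where it was at the start of the episode above 0.015 m).
It also fails if it takes over 152 s, if anything falls off the work surface, if the arm or the gripper's body presses on something with over 40 N, if the wrist force passes 120 N, or if a joint passes its speed limit or range.

ROBOT

A 6-joint arm with a two-finger parallel gripper is mounted at the origin on the work surface. World frame = base frame: x ahead of the robot, y to its left, z up, the work surface at z = 0. Lengths are in mm, angles in rad, forces in N, time in s.
With the tool pointing down it reaches from about 275 to 750 mm from the base axis. Payload 10.2 kg.
Tool frame: the origin (TCP) lies between the finger pads; the fingertips stand 11 mm ahead of it and the grasp point (between the pads) lies 8 mm behind it; z points along the fingers, y is the line along which they close (so a half turn about z gives the same grasp; the last joint's range is limited). The gripper opens to 88 mm and grips with 3 to 60 N. Pads are 18 mm wide; open, the fingers measure 123 mm over their backs; the gripper's body (75 mm by 187 mm) begins 45 mm behind the grasp point.
Start: joints at [1.001, 0.313, 1.498, -0, 1.331, -0.223], TCP at [178.455, 493.746, 249.72] pointing down, gripper open.
Joint ranges: [-2.94, 2.94], [-0.97, 2.17], [0.19, 2.56], [-1.23, 4.37], [0.02, 3.11], [-2.88, 2.88]. Speed limits (rad/s): [2.39, 2.39, 3.01, 3.14, 3.14, 3.14].

INTERFACE

Orientations are given as a unit quaternion [w, x, y, z].
In Python, from station import readout, imaging, job_done, models gives the robot as it stands. The module is installed in compiled form; this text tells all that it offers.
- The arm moves only by the tool servo_tool, never from a script. Its argument "increments" is a list of rows, each a list of 7 numbers: the shift along the tool's x, y, z in m, then the turn, a rotation vector about the tool's x, y, z in rad, then the closure, from -1 (fully open) to 1 (shut). A call has 1 to 5 rows; each row shifts and turns the commanded pose from where the row before left it, along the tool's axes as they then stand; what a row does not reach is not made up. A row lasts 1/10 s, in which the tool goes at most 50 mm and 8.59 degrees, less where a joint would pass 70% of its speed; a pose out of reach is approached as far as the arm can. A call is refused whole if a number of a shift passes 0.05 or a number of a turn 0.15, either way. A call with a gripper value outside its range is refused whole. The fingers move at their own pace and stop on an object; "grip_force" is the grip in N (left out, the last holds). Time passes only in rows, so rows that do not move let the fingers close. It gives the time, the measured TCP pose, the force, the opening and the grip force at its end, in the units of the state.
- readout.read_state(): the state, without advancing time (a new reading comes with each control period).
- imaging.capture(name): name is "scene" or "side" or "wrist"; returns (picture, depth): 480x640x3 uint8, red, green, blue; 480x640 float32, mm along the optical axis (not along the pixel's ray), 0 where there is no reading.
- imaging.camera_params(name): a dict with "fx", "fy", "cx", "cy" (pixels), "origin" and "attitude" of the camera in the world. Camera axes: x right, y up, looking along -z (the intrinsics and any distortion apply to the point x, -y, -z); pixel columns grow to the right and rows downward; lengths in mm; the calibration is good to about 2 mm. A picture is of the moment at which its call begins: read the wrist's pose just before it. camera_params takes no time and is no camera call; for the wrist camera it gives the pose at the moment of the call.
- job_done(): hands the job in; it is judged then, once.
Trained networks look in the newest picture that a camera, given by its name, has taken for a name from the list of things; names that differ only in an ending like _2 or _b are one class to them, and where a whole thing is asked for, a point or a joint stands for the part that bears it (a point fixed in the world has none). Each returns a list of dicts, best first, with "conf" (0 to 1); they miss things now and then, are a little off and sometimes report something else, mostly with a low value. They report only what shows in the picture. A call takes as long as a camera call.
- models.boxes_of(camera, query): "xy" ([column, row] in pixels, amid what is visible of it).
- models.masks_of(camera, query): "region" (480x640 bool, what is visible of it) and "xy" ([column, row] in pixels, amid what is visible of it).
The state is a dict: "time_s": time; "qpos": joint angles; "joint_velocities": joint speeds; "joint_efforts": joint torques, N m; "tool_pos": TCP position; "orientation": TCP orientation; "wrist_force": force on the tool from outside, world axes, zero at the start; "moment": the same for the moment, N m; "finger_gap": finger opening in mm; "grasp_force": force on a finger pad.
Only numpy, scipy, OpenCV 4.12 (cv2) and the standard library are available. Lean on these libraries where they do the work, as an engineer would, in place of code of your own. Each camera call takes 0.05 s, during which the arm holds its last target. There are 200 camera calls.

## Working session

There is one attempt and no reset: what is moved stays moved. The work goes in short steps, Python scripts to look and compute and a tool call to move; the robot and the scene stay as the last step left them, time stands still between calls to the robot, and variables do not carry over. Pictures are saved under pics/ and viewed, at most 14 in all, crops included, and the job is handed in when it is done.

Besides the shell and the picture viewer there is one more tool, called after "Request:" as a command line: name --pt "numbers of a row" for each row, then --argument value for the rest. servo_tool: Moves the arm, as the interface text tells. Its arguments: {"type":"object","properties":{"increments":{"type":"array","items":{"type":"array","items":{"type":"number"}}},"grip_force":{"type":"number"}},"required":["increments"]}

```bash
mkdir -p pics; cat > h.py <<'E'
import numpy as np, cv2
from scipy.spatial.transform import Rotation as R
from station import readout, imaging, job_done, models
def Rq(q): return R.from_quat([q[1],q[2],q[3],q[0]]).as_matrix()
def pts(cam,depth,p=None):
    p=p or imaging.camera_params(cam)
    A=p['attitude']; A=Rq(A) if np.size(A)==4 else np.array(A)
    v,u=np.mgrid[0:480,0:640]
    d=depth
    X=np.stack([(u-p['cx'])/p['fx']*d,-(v-p['cy'])/p['fy']*d,-d],-1)
    return X@A.T+np.array(p['origin'])
E
python3 - <<'E'
from h import *
s=readout.read_state();print(s)
for c in ['scene','side']:
    im,d=imaging.capture(c);p=imaging.camera_params(c);print(c,p)
    cv2.imwrite(f'pics/{c}0.png',im[:,:,::-1]);np.save(f'{c}d.npy',d)
    P=pts(c,d)
    for n in ['square_bottle','dropper_bottle','slim_bottle','jar','slide_box','rack','side_tray','balance','pan']:
        for m in models.masks_of(c,n)[:2]:
            r=m['region']&(d>0); Q=P[r]
            print(n,round(m['conf'],2),np.round(m['xy']),r.sum(),np.round(np.median(Q,0)) if len(Q) else '', np.round(np.percentile(Q,[2,98],axis=0)).tolist() if len(Q) else '')
E
```

```text
{'time_s': 0.0, 'qpos': array([ 1.00063202e+00,  3.13401857e-01,  1.49842533e+00,  2.78560882e-05,
        1.33097291e+00, -2.23411812e-01]), 'joint_velocities': array([-0.00056673,  0.00130863, -0.0006128 , -0.00218171, -0.0001348 ,
        0.00171258]), 'joint_efforts': array([-2.04566295e-04, -4.02202284e+01, -2.52270359e+01,  6.94625289e-02,
        3.51468427e-02, -1.30797021e-04]), 'tool_pos': array([178.30590085, 493.55526989, 249.19011205]), 'orientation': array([-2.45790162e-04,  1.72512190e-01,  9.85007198e-01, -5.51590606e-04]), 'wrist_force': array([-0.08898878, -0.21831667, -0.0360663 ]), 'moment': array([ 0.00289096, -0.04242124,  0.02234386]), 'grasp_force': 0.0, 'finger_gap': 88.35899621213406}
scene {'fx': 560.4531489591939, 'fy': 560.4531489591939, 'cx': 308.0774065910228, 'cy': 234.22566509906997, 'origin': array([889.48201677, 635.28042697, 957.81572416]), 'attitude': array([0.23091656, 0.08332781, 0.32355616, 0.9138082 ])}
square_bottle 0.84 [291. 199.] 1151 [550. -59. 116.] [[522.0, -96.0, 15.0], [564.0, -50.0, 160.0]]
dropper_bottle 0.65 [323. 269.] 1296 [572. 
[... 1539 characters left out ...]
.  96.  89.] [[536.0, 75.0, 12.0], [564.0, 121.0, 153.0]]
slim_bottle 0.85 [326. 227.] 1314 [533.  10. 103.] [[525.0, -9.0, 13.0], [566.0, 30.0, 155.0]]
jar 0.55 [353. 240.] 192 [575. -46.  45.] [[566.0, -53.0, 10.0], [603.0, -37.0, 56.0]]
rack 0.83 [342. 256.] 5032 [562. -22.   8.] [[495.0, -155.0, 0.0], [704.0, 169.0, 29.0]]
side_tray 0.6 [167. 268.] 7607 [490. 345.   5.] [[368.0, 251.0, 1.0], [642.0, 433.0, 18.0]]
balance 0.71 [168. 269.] 7599 [489. 345.   5.] [[368.0, 251.0, 1.0], [642.0, 433.0, 18.0]]
balance 0.7 [496. 303.] 9857 [ 433. -316.   43.] [[342.0, -415.0, 14.0], [570.0, -230.0, 59.0]]
pan 0.57 [498. 304.] 9886 [ 435. -317.   43.] [[342.0, -414.0, 14.0], [571.0, -229.0, 59.0]]
```

View pics/scene0.png

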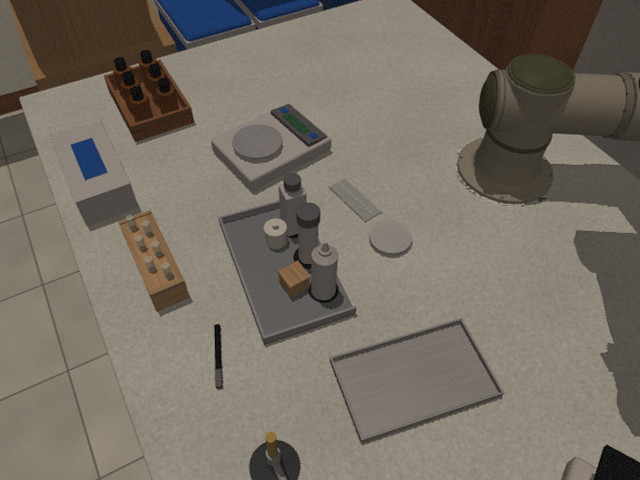

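View pics/side0.png

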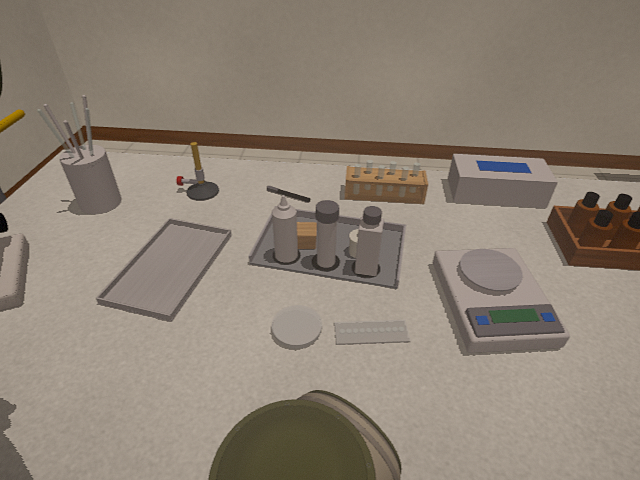

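```bash
cat > fit.py <<'E'
from h import *
# merge clouds from both cameras
def cloud(live=True):
    out=[]
    for c in ['scene','side']:
        d=np.load(f'{c}d.npy') if not live else imaging.capture(c)[1]
        P=pts(c,d); out.append(P[d>0])
    return out
def circ(Q):
    A=np.c_[2*Q[:,:2],np.ones(len(Q))]; s=np.linalg.lstsq(A,(Q[:,:2]**2).sum(1),rcond=None)[0]
    return s[:2],np.sqrt(s[2]+s[:2]@s[:2])
def fixc(Q,r,c0):
    from scipy.optimize import least_squares
    f=least_squares(lambda c:np.hypot(*(Q[:,:2]-c).T)-r,c0,loss='soft_l1')
    return f.x,np.sqrt(np.mean(f.fun**2))
E
python3 - <<'E'
from fit import *
C=cloud(False)
def sel(P,c,rad,z0,z1): return P[(np.hypot(P[:,0]-c[0],P[:,1]-c[1])<rad)&(P[:,2]>z0)&(P[:,2]<z1)]
for n,c,r,z0,z1 in [('dropper',(561,101),25,25,115),('slim',(547,14),20,25,120),('slimcap',(547,14),23.5,130,152),('jar',(595,-55),23,15,44)]:
    for P in C+[np.vstack(C)]:
        Q=sel(P,c,r+14,z0,z1)
        if len(Q)>20:
            print(n,len(Q),fixc(Q,r,c))
for n,c,rad,z0,z1 in [('sq',(537,-74),40,25,120),('box',(610,65),40,44,58),('sqbody',(537,-74),40,120,135),('sqcap',(537,-74),40,152,165),('slimtop',(547,14),30,148,160),('jartop',(595,-55),35,44,60)]:
    for P in C+[np.vstack(C)]:
        Q=sel(P,c,rad,z0,z1)
        if len(Q)<10: continue
        print(n,len(Q),cv2.minAreaRect(Q[:,:2].astype(np.float32)),np.median(Q[:,2]))
# pan, tray, rack rim
for i,P in enumerate(C):
    Q=sel(P,(500,-310),110,55,64)
    Qp=Q[Q[:,0]>440]; print('pan',len(Qp),cv2.minEnclosingCircle(Qp[:,:2].astype(np.float32)),np.median(Qp,0),circ(Qp))
    Q=P[(P[:,2]>11)&(P[:,2]<22)&(P[:,1]>225)&(P[:,1]<450)&(P[:,0]>340)&(P[:,0]<670)]; print('tray',cv2.minAreaRect(Q[:,:2].astype(np.float32)))
    Q=P[(P[:,2]>30)&(P[:,2]<50)&(P[:,1]<-200)&(P[:,1]>-440)&(P[:,0]>320)&(P[:,0]<620)]; print('bal',cv2.minAreaRect(Q[:,:2].astype(np.float32)))
    Q=P[(P[:,2]>18)&(P[:,2]<30)&(P[:,1]<180)&(P[:,1]>-165)&(P[:,0]>640)&(P[:,0]<720)]; print('rim',cv2.minAreaRect(Q[:,:2].astype(np.float32)))
E
```

```text
dropper 727 (array([562.63582496, 100.49650421]), np.float64(2.630964978542428))
dropper 829 (array([562.15120744,  99.25248795]), np.float64(2.2751570297895096))
dropper 1556 (array([562.36227125,  99.9760936 ]), np.float64(2.524061536388602))
slim 515 (array([549.34617657,  12.46101384]), np.float64(1.0898606751715902))
slim 668 (array([549.30460214,  11.32163345]), np.float64(0.967845442802121))
slim 1183 (array([549.35368112,  11.92551827]), np.float64(1.0913871567721403))
slimcap 214 (array([549.36642874,  12.43250828]), np.float64(4.538837709027069))
slimcap 223 (array([549.33818751,  11.04257395]), np.float64(1.0636834257516903))
slimcap 437 (array([549.37499613,  11.79604147]), np.float64(3.32017564336508))
jar 212 (array([588.75312568, -58.1493345 ]), np.float64(2.1229565766558673))
jar 73 (array([589.63977318, -59.83330689]), np.float64(0.9076094624607471))
jar 285 (array([589.48303039, -58.65438839]), np.float64(2.1156726646359867))
sq 577 ((553.0493774414062, -63.10380554199219), (37.55987548828125, 62.39907455444336), 39.17918014526367) 79.40959743901408
sq 848 ((540.166
[... 2475 characters left out ...]
(471.1519775390625, -321.93212890625), (243.51187133789062, 184.3146209716797), 8.901745796203613)
rim ((679.8910522460938, 0.321075439453125), (328.02777099609375, 79.12740325927734), 89.9131088256836)
pan 1998 ((508.5588684082031, -319.5987548828125), 61.74116897583008) [ 504.68889991 -318.35395364   57.99390737] (array([ 507.2711011, -318.4871335]), np.float64(42.72993645716533))
tray ((507.8543395996094, 340.7157897949219), (163.64981079101562, 273.38934326171875), 79.50009155273438)
bal ((468.4927978515625, -324.9892578125), (240.81687927246094, 180.6798858642578), 9.097140312194824)
rim ((668.6366577148438, -2.087493896484375), (322.1799621582031, 75.59733581542969), 86.57654571533203)
```

The pictures agree with the networks. In the scene image the square bottle is at (291,199), the slim one at (310,228) and the dropper at (323,269). The jar is at (275,230), the box at (294,279), the tray on the left at (413,377) and the balance pan at (257,142).

I'll close along the rack's x. First I turn the tool to yaw -0.14.

Request:
servo_tool --pt "0 0 0 0 0 0.136 -1" --pt "0 0 0 0 0 0.136 -1" --pt "0 0 0 0 0 0.136 -1" --pt "0 0 0 0 0 0.136 -1" --pt "0 0 0 0 0 0.136 -1" --grip_force 25

```text
time_s: 1.5
tool_pos: [178.4, 493.7, 249.7]
orientation: [-0.0, 0.494, 0.87, -0.0]
wrist_force: [0.0, -0.4, 0.1]
finger_gap: 88.1
grasp_force: 0.0
```

Request:
servo_tool --pt "0 0 0 0 0 0.136 -1" --pt "0 0 0 0 0 0.136 -1" --pt "0 0 0 0 0 0.136 -1" --pt "0 0 0 0 0 0.136 -1" --pt "0 0 0 0 0 0.138 -1"

```text
time_s: 2.0
tool_pos: [178.5, 493.7, 249.7]
orientation: [-0.0, 0.756, 0.655, 0.0]
wrist_force: [-0.0, -0.3, 0.4]
finger_gap: 88.4
grasp_force: 0.0
```

Request:
servo_tool --pt "-0.024 0.031 0.004 0 0 0 -1" --pt "-0.024 0.031 0.004 0 0 0 -1" --pt "-0.024 0.031 0.004 0 0 0 -1" --pt "-0.024 0.031 0.004 0 0 0 -1" --pt "-0.024 0.031 0.004 0 0 0 -1"

```text
time_s: 2.5
tool_pos: [316.3, 352.4, 229.7]
orientation: [0.0, 0.754, 0.657, 0.0]
wrist_force: [1.4, 0.4, 0.2]
finger_gap: 88.2
grasp_force: 0.0
```

```bash
cat > to.py <<'E'
import sys
from h import *
# usage: to.py x y z -> remaining shift along tool axes (mm), yaw left to -0.14
def to(t,yaw=-0.139):
    s=readout.read_state(); M=Rq(s['orientation'])
    a=np.arctan2(M[1,1],M[0,1]); 
    print('t',round(s['time_s'],2),'pos',np.round(s['tool_pos'],1),'yaw',round(a,3),'tz',np.round(M[:,2],3),'q',np.round(s['qpos'],2),'gap',round(s['finger_gap'],1),'F',round(s['grasp_force'],1),np.round(s['wrist_force'],1))
    print('shift tool mm',np.round(M.T@(np.array(t)-s['tool_pos']),1),'turn z',round(-(yaw-a),3))
if __name__=='__main__': to([float(v) for v in sys.argv[1:4]])
E
python3 to.py 562.4 100 190
```

```text
t 2.5 pos [316.3 352.4 229.7] yaw -0.138 tz [ 0.  0. -1.] q [0.59 0.22 1.68 0.   1.25 0.73] gap 88.2 F 0.0 [1.4 0.4 0.2]
shift tool mm [-216.2  278.4   39.7] turn z 0.001
```

Request:
servo_tool --pt "-0.024 0.031 0.0044 0 0 0 -1" --pt "-0.024 0.031 0.0044 0 0 0 -1" --pt "-0.024 0.031 0.0044 0 0 0 -1" --pt "-0.024 0.031 0.0044 0 0 0 -1" --pt "-0.024 0.031 0.0044 0 0 0 -1"

```text
time_s: 3.0
tool_pos: [453.5, 212.0, 207.7]
orientation: [0.0, 0.754, 0.657, 0.0]
wrist_force: [0.7, 0.5, -0.6]
finger_gap: 88.2
grasp_force: 0.0
```

Request:
servo_tool --pt "-0.024 0.031 0.0044 0 0 0 -1" --pt "-0.024 0.031 0.0044 0 0 0 -1" --pt "-0.024 0.031 0.0044 0 0 0 -1" --pt "-0.024 0.03 0.0044 0 0 0 -1" --pt "0 0 0 0 0 0 -1"

```text
time_s: 3.5
tool_pos: [563.1, 98.2, 189.0]
orientation: [0.0, 0.755, 0.655, -0.0]
wrist_force: [0.1, -0.4, -0.6]
finger_gap: 88.4
grasp_force: 0.0
```

```bash
python3 to.py 562.4 100 114; python3 - <<'E'
from h import *
im,d=imaging.capture('wrist'); cv2.imwrite('pics/w1.png',im[:,:,::-1])
E
```

```text
t 3.5 pos [563.1  98.2 189. ] yaw -0.142 tz [-0.001 -0.001 -1.   ] q [-0.03  0.47  1.44 -0.    1.24  0.11] gap 88.4 F 0.0 [ 0.1 -0.4 -0.6]
shift tool mm [ 1.8 -0.9 75. ] turn z -0.003
```

View pics/w1.png

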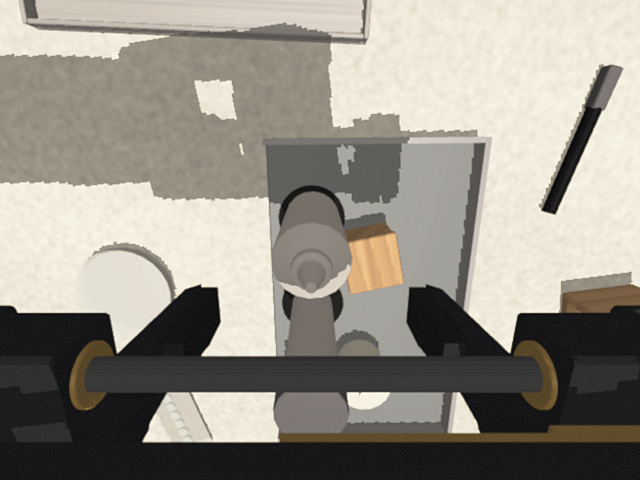

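The wrist picture shows the dropper's nozzle at (312,272), midway between the fingertips at (205,305) and (420,305), so I go down and grasp.

Request:
servo_tool --pt "0.0018 0 0.02 0 0 0 -1" --pt "0 0 0.02 0 0 0 -1" --pt "0 0 0.02 0 0 0 -1" --pt "0 0 0.014 0 0 0 -1" --pt "0 0 0 0 0 0 1" --grip_force 25

```text
time_s: 4.05
tool_pos: [559.9, 104.1, 114.7]
orientation: [-0.001, 0.754, 0.657, -0.001]
wrist_force: [-0.1, 0.8, -0.2]
finger_gap: 82.1
grasp_force: 0.0
```

Request:
servo_tool --pt "0 0 0 0 0 0 1" --pt "0 0 0 0 0 0 1" --pt "0 0 0 0 0 0 1" --pt "0 0 0 0 0 0 1" --pt "0 0 0 0 0 0 1"

```text
time_s: 4.55
tool_pos: [561.7, 103.2, 116.7]
orientation: [0.0, 0.754, 0.657, 0.0]
wrist_force: [0.0, -0.4, 2.8]
finger_gap: 49.0
grasp_force: 25.0
```

```bash
python3 to.py 596 351 170
```

```text
t 4.55 pos [561.7 103.2 116.7] yaw -0.138 tz [ 0.001 -0.    -1.   ] q [-0.02  0.54  1.52  0.    1.07  0.11] gap 49.0 F 25.0 [ 0.  -0.4  2.8]
shift tool mm [250.2  -0.  -53.3] turn z 0.001
```

Request:
servo_tool --pt "0 0 -0.01 0 0 0 1" --pt "0 0 -0.02 0 0 0 1" --pt "0 0 -0.025 0 0 0 1" --pt "0.015 0 0 0 0 0 1" --pt "0.03 0 0 0 0 0 1"

```text
time_s: 5.05
tool_pos: [567.7, 147.7, 171.3]
orientation: [0.0, 0.755, 0.656, 0.0]
wrist_force: [-0.5, 0.6, -1.4]
finger_gap: 49.6
grasp_force: 25.0
```

Request:
servo_tool --pt "0.03 0 0 0 0 0 1" --pt "0.03 0 0 0 0 0 1" --pt "0.03 0 0 0 0 0 1" --pt "0.03 0 0 0 0 0 1" --pt "0.03 0 0 0 0 0 1"

```text
time_s: 5.55
tool_pos: [587.5, 298.5, 169.9]
orientation: [-0.0, 0.754, 0.657, -0.001]
wrist_force: [0.1, -0.5, -1.2]
finger_gap: 49.1
grasp_force: 25.0
```

Request:
servo_tool --pt "0.03 0 0 0 0 0 1" --pt "0.02 0 0 0 0 0 1" --pt "0.005 0 0 0 0 0 1" --pt "0 0 0 0 0 0 1" --pt "0 0 0 0 0 0 1"

```text
time_s: 6.05
tool_pos: [595.6, 350.1, 170.7]
orientation: [-0.0, 0.754, 0.656, -0.0]
wrist_force: [-0.5, 0.8, -1.0]
finger_gap: 49.1
grasp_force: 25.0
```

```bash
python3 to.py 596 351 113; python3 - <<'E'
from h import *
im,d=imaging.capture('scene'); cv2.imwrite('pics/s1.png',cv2.resize(im[200:480,240:560,::-1],None,fx=2,fy=2))
E
```

```text
t 6.05 pos [595.6 350.1 170.7] yaw -0.139 tz [-0.001 -0.001 -1.   ] q [ 0.36  0.75  1.02 -0.    1.38  0.5 ] gap 49.1 F 25.0 [-0.5  0.8 -1. ]
shift tool mm [ 1.   0.3 57.7] turn z 0.0
```

View pics/s1.png

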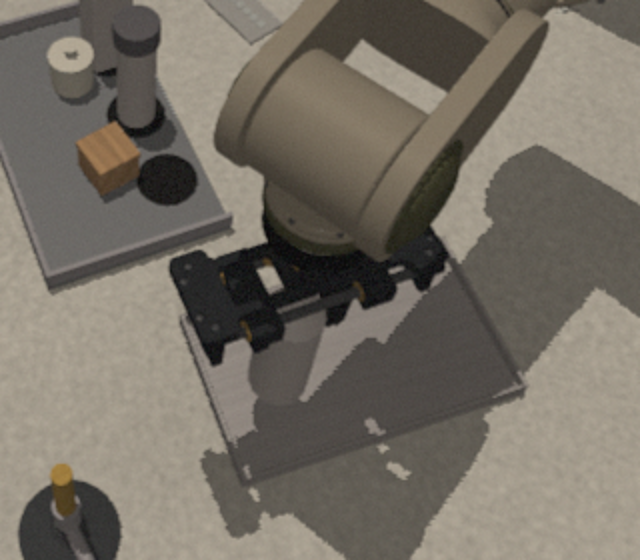

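The dropper hangs upright over the tray at crop pixel (285,360), so I lower it and release.

Request:
servo_tool --pt "0 0 0.02 0 0 0 1" --pt "0 0 0.02 0 0 0 1" --pt "0 0 0.012 0 0 0 1" --pt "0 0 0.005 0 0 0 1" --pt "0 0 0 0 0 0 1"

```text
time_s: 6.6
tool_pos: [595.8, 350.4, 114.0]
orientation: [-0.0, 0.754, 0.657, -0.0]
wrist_force: [-0.6, 0.8, -1.5]
finger_gap: 49.1
grasp_force: 25.0
```

Request:
servo_tool --pt "0 0 0.0015 0 0 0 1" --pt "0 0 0 0 0 0 1" --pt "0 0 0 0 0 0 -1" --pt "0 0 0 0 0 0 -1" --pt "0 0 0 0 0 0 -1"

```text
time_s: 7.1
tool_pos: [595.9, 350.9, 113.1]
orientation: [0.0, 0.754, 0.657, 0.0]
wrist_force: [-0.1, -0.1, -0.1]
finger_gap: 71.6
grasp_force: 0.0
```

Request:
servo_tool --pt "0 0 0 0 0 0 -1" --pt "0 0 0 0 0 0 -1" --pt "0 0 -0.025 0 0 0 -1" --pt "0 0 -0.025 0 0 0 -1" --pt "0 0 -0.03 0 0 0 -1"

```text
time_s: 7.6
tool_pos: [595.5, 350.7, 192.9]
orientation: [-0.0, 0.754, 0.657, -0.001]
wrist_force: [-0.3, 0.9, 0.3]
finger_gap: 88.2
grasp_force: 0.0
```

```bash
python3 to.py 549.3 12 200
```

```text
t 7.6 pos [595.5 350.7 192.9] yaw -0.138 tz [-0.001 -0.001 -1.   ] q [0.36 0.73 0.98 0.   1.42 0.5 ] gap 88.2 F 0.0 [-0.3  0.9  0.3]
shift tool mm [-341.8    0.9   -6.8] turn z 0.001
```

Request:
servo_tool --pt "-0.03 0 0 0 0 0 -1" --pt "-0.045 0 0 0 0 0 -1" --pt "-0.045 0 0 0 0 0 -1" --pt "-0.045 0 0 0 0 0 -1" --pt "-0.045 0 0 0 0 0 -1"

```text
time_s: 8.1
tool_pos: [566.3, 141.1, 192.9]
orientation: [0.0, 0.754, 0.657, 0.0]
wrist_force: [0.1, -0.8, -0.2]
finger_gap: 87.8
grasp_force: 0.0
```

Request:
servo_tool --pt "-0.045 0 0 0 0 0 -1" --pt "-0.045 0 0 0 0 0 -1" --pt "-0.03 0 0 0 0 0 -1" --pt "-0.012 0.001 0 0 0 0 -1" --pt "0 0 0 0 0 0 -1"

```text
time_s: 8.6
tool_pos: [549.8, 11.1, 192.8]
orientation: [0.0, 0.755, 0.656, 0.0]
wrist_force: [-0.4, -0.1, -0.5]
finger_gap: 88.3
grasp_force: 0.0
```

```bash
python3 to.py 549.3 12 133; python3 - <<'E'
from h import *
im,d=imaging.capture('wrist'); cv2.imwrite('pics/w2.png',im[:,:,::-1])
E
```

```text
t 8.6 pos [549.8  11.1 192.8] yaw -0.14 tz [ 0. -0. -1.] q [-0.19  0.42  1.5   0.    1.22 -0.05] gap 88.3 F 0.0 [-0.4 -0.1 -0.5]
shift tool mm [ 0.9 -0.7 59.8] turn z -0.001
```

View pics/w2.png

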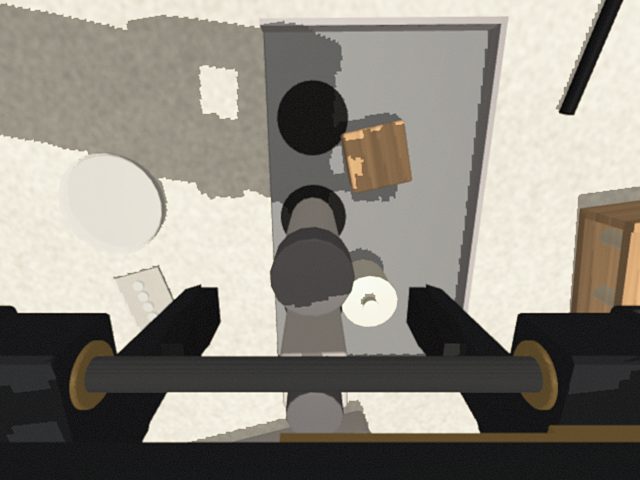

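The slim bottle's cap at (312,270) is centred between the fingers. I go down, grip the cap and lift towards B (513,366).

Request:
servo_tool --pt "0 0 0.02 0 0 0 -1" --pt "0 0 0.02 0 0 0 -1" --pt "0 0 0.015 0 0 0 -1" --pt "0 0 0.005 0 0 0 -1" --pt "0 0 0 0 0 0 1"

```text
time_s: 9.15
tool_pos: [549.7, 13.1, 132.3]
orientation: [-0.0, 0.754, 0.657, -0.0]
wrist_force: [-0.0, 0.5, -0.9]
finger_gap: 82.1
grasp_force: 0.0
```

Request:
servo_tool --pt "0 0 0 0 0 0 1" --pt "0 0 0 0 0 0 1" --pt "0 0 0 0 0 0 1" --pt "0 0 0 0 0 0 1" --pt "0 0 0 0 0 0 1"

```text
time_s: 9.65
tool_pos: [549.8, 11.8, 132.9]
orientation: [0.0, 0.754, 0.657, 0.0]
wrist_force: [-0.8, 0.4, 1.1]
finger_gap: 46.1
grasp_force: 25.0
```

Request:
servo_tool --pt "0 0 -0.01 0 0 0 1" --pt "0 0 -0.02 0 0 0 1" --pt "0 0 -0.025 0 0 0 1" --pt "0 0 0 0 0 0 1" --pt "0 0 0 0 0 0 1"

```text
time_s: 10.15
tool_pos: [549.6, 11.9, 187.5]
orientation: [0.0, 0.754, 0.657, 0.0]
wrist_force: [-0.6, 0.3, -1.7]
finger_gap: 46.1
grasp_force: 25.0
```

```bash
python3 to.py 512.8 366 188
```

```text
t 10.15 pos [549.6  11.9 187.5] yaw -0.138 tz [ 0. -0. -1.] q [-0.19  0.42  1.51 -0.    1.21 -0.05] gap 46.1 F 25.0 [-0.6  0.3 -1.7]
shift tool mm [345.7 -85.1  -0.6] turn z 0.001
```

Request:
servo_tool --pt "0.015 -0.0035 0 0 0 0 1" --pt "0.0293 -0.0072 0 0 0 0 1" --pt "0.0293 -0.0072 0 0 0 0 1" --pt "0.0293 -0.0072 0 0 0 0 1" --pt "0.0293 -0.0072 0 0 0 0 1"

```text
time_s: 10.65
tool_pos: [534.8, 149.4, 186.4]
orientation: [-0.001, 0.754, 0.657, -0.001]
wrist_force: [0.8, -0.9, -1.4]
finger_gap: 45.9
grasp_force: 25.0
```

Request:
servo_tool --pt "0.0293 -0.0072 0 0 0 0 1" --pt "0.0293 -0.0072 0 0 0 0 1" --pt "0.0293 -0.0072 0 0 0 0 1" --pt "0.0293 -0.0072 0 0 0 0 1" --pt "0.0293 -0.0072 0 0 0 0 1"

```text
time_s: 11.15
tool_pos: [519.1, 299.4, 186.3]
orientation: [-0.001, 0.754, 0.657, -0.001]
wrist_force: [1.2, 0.1, -2.0]
finger_gap: 46.6
grasp_force: 25.0
```

Request:
servo_tool --pt "0.0293 -0.0072 0 0 0 0 1" --pt "0.0293 -0.0072 0 0 0 0 1" --pt "0.0084 -0.0024 0 0 0 0 1" --pt "0 0 0 0 0 0 1" --pt "0 0 0 0 0 0 1"

```text
time_s: 11.65
tool_pos: [512.7, 365.4, 187.0]
orientation: [-0.0, 0.754, 0.657, -0.001]
wrist_force: [0.0, -0.6, -1.8]
finger_gap: 46.3
grasp_force: 25.0
```

Request:
servo_tool --pt "0 0 0.02 0 0 0 1" --pt "0 0 0.02 0 0 0 1" --pt "0 0 0.012 0 0 0 1" --pt "0 0 0.005 0 0 0 1" --pt "0 0 0.001 0 0 0 1"

```text
time_s: 12.15
tool_pos: [513.1, 365.6, 129.5]
orientation: [-0.0, 0.754, 0.656, -0.0]
wrist_force: [-0.2, 0.5, -1.2]
finger_gap: 46.0
grasp_force: 25.0
```

```bash
python3 to.py 512.8 366 130
```

```text
t 12.15 pos [513.1 365.6 129.5] yaw -0.139 tz [-0. -0. -1.] q [ 0.43  0.65  1.3  -0.    1.19  0.57] gap 46.0 F 25.0 [-0.2  0.5 -1.2]
shift tool mm [ 0.4 -0.4 -0.5] turn z 0.0
```

Request:
servo_tool --pt "0 0 0 0 0 0 -0.4" --pt "0 0 0 0 0 0 -0.4" --pt "0 0 0 0 0 0 -0.4" --pt "0 0 0 0 0 0 -0.4" --pt "0 0 0 0 0 0 -0.4"

```text
time_s: 12.65
tool_pos: [513.0, 366.1, 129.9]
orientation: [0.0, 0.754, 0.657, 0.0]
wrist_force: [-0.1, -0.6, 0.2]
finger_gap: 61.7
grasp_force: 0.0
```

Request:
servo_tool --pt "0 0 -0.02 0 0 0 -0.4" --pt "0 0 -0.02 0 0 0 -0.4" --pt "0 0 -0.025 0 0 0 -0.4" --pt "-0.02 -0.001 0 0 0 0 -1" --pt "-0.044 -0.002 0 0 0 0 -1"

```text
time_s: 13.15
tool_pos: [501.2, 303.9, 195.1]
orientation: [0.0, 0.753, 0.658, 0.001]
wrist_force: [1.1, -1.6, -0.6]
finger_gap: 75.4
grasp_force: 0.0
```

```bash
python3 to.py 538 -74.5 195
```

```text
t 13.15 pos [501.2 303.9 195.1] yaw -0.135 tz [ 0.002  0.001 -1.   ] q [0.35 0.49 1.39 0.   1.26 0.48] gap 75.4 F 0.0 [ 1.1 -1.6 -0.6]
shift tool mm [-3.70e+02  8.75e+01 -2.00e-01] turn z 0.004
```

Request:
servo_tool --pt "-0.04 0.0095 0 0 0 0 -1" --pt "-0.04 0.0095 0 0 0 0 -1" --pt "-0.04 0.0095 0 0 0 0 -1" --pt "-0.04 0.0095 0 0 0 0 -1" --pt "-0.04 0.0095 0 0 0 0 -1"

```text
time_s: 13.65
tool_pos: [520.7, 96.8, 194.9]
orientation: [0.0, 0.754, 0.657, 0.0]
wrist_force: [0.5, -0.1, 0.0]
finger_gap: 87.9
grasp_force: 0.0
```

Request:
servo_tool --pt "-0.04 0.0095 0 0 0 0 -1" --pt "-0.04 0.0095 0 0 0 0 -1" --pt "-0.04 0.0095 0 0 0 0 -1" --pt "-0.04 0.0095 0 0 0 0 -1" --pt "-0.01 0.002 0 0 0 0 -1"

```text
time_s: 14.15
tool_pos: [537.1, -78.9, 194.7]
orientation: [0.0, 0.755, 0.655, -0.0]
wrist_force: [-0.1, 0.5, -0.3]
finger_gap: 88.1
grasp_force: 0.0
```

Request:
servo_tool --pt "0 0 0 0 0 0 -1"

```text
time_s: 14.25
tool_pos: [536.9, -76.5, 194.6]
orientation: [-0.0, 0.755, 0.656, 0.0]
wrist_force: [0.3, 0.4, -0.6]
finger_gap: 88.0
grasp_force: 0.0
```

```bash
python3 to.py 538 -74.5 110; python3 - <<'E'
from h import *
im,d=imaging.capture('wrist'); cv2.imwrite('pics/w3.png',im[:,:,::-1])
m=models.masks_of('wrist','square_bottle')
for q in m[:2]: print(q['conf'],q['xy'])
P=pts('wrist',d); Q=P[(d>0)&(P[...,2]>122)&(P[...,2]<134)&(np.hypot(P[...,0]-538,P[...,1]+74)<38)]
print(len(Q),cv2.minAreaRect(Q[:,:2].astype(np.float32)))
im,d=imaging.capture('scene')
P=pts('scene',d);Q=P[(d>0)&(P[...,2]>119)&(P[...,2]<166)&(P[...,1]>250)]
print(np.round(np.percentile(Q,[2,50,98],axis=0)))
E
```

```text
t 14.25 pos [536.9 -76.5 194.6] yaw -0.14 tz [-0.  0. -1.] q [-0.36  0.4   1.53  0.    1.22 -0.22] gap 88.0 F 0.0 [ 0.3  0.4 -0.6]
shift tool mm [ 2.1  0.8 84.6] turn z -0.001
0.86 [315.8, 252.5]
2097 ((538.2566528320312, -71.46802520751953), (45.19324493408203, 46.139461517333984), 84.25301361083984)
[[ 89. 262. 121.]
 [503. 372. 132.]
 [802. 648. 160.]]
```

View pics/w3.png

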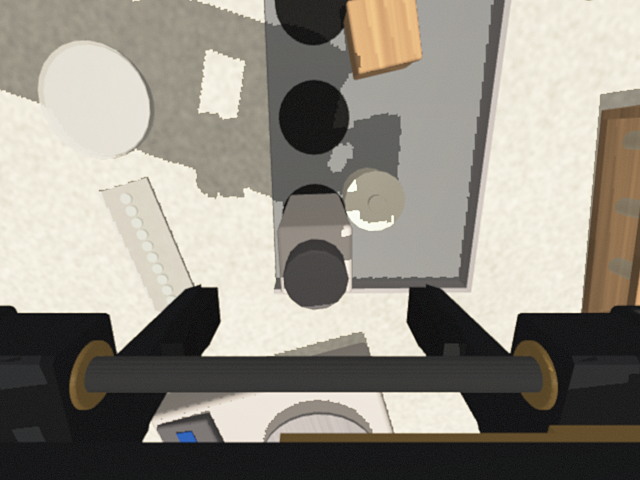

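The square bottle's cap is at (316,272) between the fingers, and its body yaw is about -0.10. I add a small turn, then grasp and lift.

Request:
servo_tool --pt "0.0025 0.001 0.02 0 0 -0.04 -1" --pt "0 0 0.025 0 0 0 -1" --pt "0 0 0.025 0 0 0 -1" --pt "0 0 0.0146 0 0 0 -1" --pt "0 0 0 0 0 0 1"

```text
time_s: 14.9
tool_pos: [537.4, -71.5, 108.4]
orientation: [-0.002, 0.74, 0.672, -0.001]
wrist_force: [0.5, -0.3, 0.4]
finger_gap: 82.1
grasp_force: 0.0
```

Request:
servo_tool --pt "0 0 0 0 0 0 1" --pt "0 0 0 0 0 0 1" --pt "0 0 0 0 0 0 1" --pt "0 0 0 0 0 0 1" --pt "0 0 0 0 0 0 1"

```text
time_s: 15.4
tool_pos: [538.5, -73.2, 110.5]
orientation: [0.0, 0.741, 0.672, 0.0]
wrist_force: [0.6, 0.9, 2.1]
finger_gap: 45.7
grasp_force: 25.0
```

```bash
python3 to.py 417 343 165
```

```text
t 15.4 pos [538.5 -73.2 110.5] yaw -0.098 tz [ 0.001 -0.    -1.   ] q [-0.35  0.5   1.61  0.    1.03 -0.25] gap 45.7 F 25.0 [0.6 0.9 2.1]
shift tool mm [ 402.3 -161.6  -54.7] turn z 0.041
```

Request:
servo_tool --pt "0 0 -0.01 0 0 0 1" --pt "0 0 -0.02 0 0 0 1" --pt "0 0 -0.025 0 0 0 1" --pt "0 0 0 0 0 0 1" --pt "0 0 0 0 0 0 1"

```text
time_s: 15.9
tool_pos: [538.1, -73.1, 164.7]
orientation: [-0.0, 0.741, 0.672, -0.0]
wrist_force: [0.7, -0.4, -3.3]
finger_gap: 46.0
grasp_force: 25.0
```

```bash
python3 to.py 417 343 165
```

```text
t 15.9 pos [538.1 -73.1 164.7] yaw -0.098 tz [-0. -0. -1.] q [-0.35  0.43  1.56 -0.    1.15 -0.25] gap 46.0 F 25.0 [ 0.7 -0.4 -3.3]
shift tool mm [ 4.023e+02 -1.613e+02 -3.000e-01] turn z 0.041
```

Request:
servo_tool --pt "0.015 -0.006 0 0 0 0 1" --pt "0.027 -0.0108 0 0 0 0 1" --pt "0.027 -0.0108 0 0 0 0 1" --pt "0.027 -0.0108 0 0 0 0 1" --pt "0.027 -0.0108 0 0 0 0 1"

```text
time_s: 16.4
tool_pos: [499.9, 56.1, 163.9]
orientation: [-0.001, 0.741, 0.672, -0.001]
wrist_force: [0.0, -0.6, -1.8]
finger_gap: 45.8
grasp_force: 25.0
```

Request:
servo_tool --pt "0.027 -0.0108 0 0 0 0 1" --pt "0.027 -0.0108 0 0 0 0 1" --pt "0.027 -0.0108 0 0 0 0 1" --pt "0.027 -0.0108 0 0 0 0 1" --pt "0.027 -0.0108 0 0 0 0 1"

```text
time_s: 16.9
tool_pos: [459.1, 195.5, 163.9]
orientation: [-0.001, 0.741, 0.672, -0.001]
wrist_force: [-0.1, 0.7, -2.3]
finger_gap: 45.9
grasp_force: 25.0
```

Request:
servo_tool --pt "0.027 -0.0108 0 0 0 0 1" --pt "0.027 -0.0108 0 0 0 0 1" --pt "0.027 -0.0108 0 0 0 0 1" --pt "0.027 -0.0108 0 0 0 0 1" --pt "0.027 -0.0108 0 0 0 0 1"

```text
time_s: 17.4
tool_pos: [418.4, 334.8, 163.8]
orientation: [-0.0, 0.741, 0.672, -0.001]
wrist_force: [1.3, -1.1, -2.4]
finger_gap: 45.9
grasp_force: 25.0
```

Request:
servo_tool --pt "0.0093 -0.0041 0 0 0 0 1" --pt "0 0 0 0 0 0 1" --pt "0 0 0.02 0 0 0 1" --pt "0 0 0.02 0 0 0 1" --pt "0 0 0.012 0 0 0 1"

```text
time_s: 17.9
tool_pos: [416.7, 341.7, 111.4]
orientation: [-0.0, 0.741, 0.671, -0.001]
wrist_force: [0.2, -1.1, -3.0]
finger_gap: 45.9
grasp_force: 25.0
```

Request:
servo_tool --pt "0 0 0.005 0 0 0 1" --pt "0 0 0.001 0 0 0 1" --pt "0 0 0 0 0 0 1"

```text
time_s: 18.2
tool_pos: [417.5, 342.9, 107.6]
orientation: [0.0, 0.741, 0.672, 0.0]
wrist_force: [-0.4, -0.1, -2.5]
finger_gap: 45.5
grasp_force: 25.0
```

```bash
python3 to.py 417 343 107
```

```text
t 18.2 pos [417.5 342.9 107.6] yaw -0.098 tz [ 0.001  0.    -1.   ] q [ 0.47  0.5   1.63 -0.    1.02  0.57] gap 45.5 F 25.0 [-0.4 -0.1 -2.5]
shift tool mm [ 0.  -0.5  0.6] turn z 0.041
```

Request:
servo_tool --pt "0 0 0 0 0 0 -0.4" --pt "0 0 0 0 0 0 -0.4" --pt "0 0 0 0 0 0 -0.4" --pt "0 0 0 0 0 0 -0.4" --pt "0 0 0 0 0 0 -0.4"

```text
time_s: 18.7
tool_pos: [417.2, 343.1, 107.2]
orientation: [0.0, 0.741, 0.672, 0.0]
wrist_force: [-0.5, -0.2, -0.4]
finger_gap: 61.8
grasp_force: 0.0
```

Request:
servo_tool --pt "0 0 -0.025 0 0 0 -0.4" --pt "0 0 -0.03 0 0 0 -0.4" --pt "0 0 -0.03 0 0 0 -0.4" --pt "-0.03 0.01 0 0 0 0.041 -1" --pt "-0.04 0.015 0 0 0 0 -1"

```text
time_s: 19.2
tool_pos: [433.5, 270.6, 192.8]
orientation: [0.0, 0.754, 0.657, 0.001]
wrist_force: [0.9, -0.5, -1.1]
finger_gap: 75.5
grasp_force: 0.0
```

Request:
servo_tool --pt "-0.04 0.015 0 0 0 0 -1" --pt "-0.04 0.015 0 0 0 0 -1" --pt "-0.04 0.015 0 0 0 0 -1" --pt "0 0 0 0 0 0 -1"

```text
time_s: 19.6
tool_pos: [462.4, 141.7, 192.2]
orientation: [0.0, 0.756, 0.654, -0.0]
wrist_force: [-0.2, -0.3, 0.1]
finger_gap: 88.0
grasp_force: 0.0
```

```bash
cat > look.py <<'E'
from fit import *
C=[]
for c in ['scene','side']:
    im,d=imaging.capture(c); P=pts(c,d); C.append(P[d>0])
    if c=='side': cv2.imwrite('pics/side_l.png',im[:,:,::-1])
def sel(P,c,rad,z0,z1): return P[(np.hypot(P[:,0]-c[0],P[:,1]-c[1])<rad)&(P[:,2]>z0)&(P[:,2]<z1)]
def show(L):
  for n,c,r,z0,z1 in L:
    for P in C:
        Q=sel(P,c,r+14,z0,z1)
        if len(Q)>20: f=fixc(Q,r,c); print(n,len(Q),np.round(f[0],1),round(f[1],1),'top',np.round(np.percentile(sel(P,c,r,z0,200)[:,2],99),1))
E
python3 - <<'E'
from look import *
show([('dropper',(596,351),25,20,115),('slim',(513,366),20,20,118),('sq',(417,343),23,20,120),('jar',(589.5,-57),23,15,44)])
E
python3 to.py 589.3 -58 150
```

```text
dropper 688 [596.2 348.3] 0.6 top 158.1
dropper 849 [595.9 347.2] 1.2 top 158.3
slim 616 [512.5 366.4] 0.6 top 152.5
slim 486 [512.1 365.4] 1.1 top 152.1
sq 981 [420.1 343. ] 3.2 top 156.7
sq 1439 [414.  337.5] 3.2 top 155.6
jar 176 [589.6 -58.4] 1.1 top 66.7
jar 205 [589.6 -59.6] 1.1 top 66.2
t 19.7 pos [461.5 145.  192.1] yaw -0.141 tz [ 0.  0. -1.] q [0.06 0.28 1.7  0.   1.16 0.2 ] gap 88.4 F 0.0 [ 0.4 -0.1  0.1]
shift tool mm [-183.1  155.    42.1] turn z -0.002
```

View pics/side_l.png

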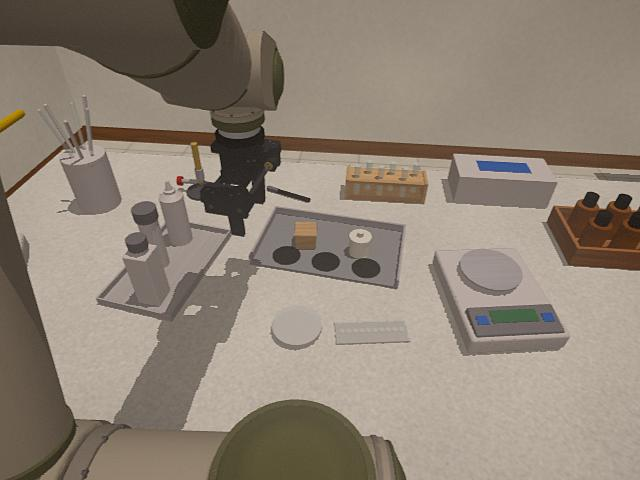

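The side picture shows the bottles upright on the tray at (150,270), (152,235) and (175,215). The jar at (360,243) and the box at (305,235) haven't moved. Next is the jar.

Request:
servo_tool --pt "-0.0307 0.0258 0.007 0 0 0 -1" --pt "-0.0307 0.0258 0.007 0 0 0 -1" --pt "-0.0307 0.0258 0.007 0 0 0 -1" --pt "-0.0307 0.0258 0.007 0 0 0 -1" --pt "-0.0307 0.0258 0.007 0 0 0 -1"

```text
time_s: 20.2
tool_pos: [568.7, -24.3, 156.7]
orientation: [-0.0, 0.754, 0.657, 0.0]
wrist_force: [0.9, 0.1, 0.0]
finger_gap: 88.2
grasp_force: 0.0
```

Request:
servo_tool --pt "-0.0307 0.0258 0.007 0 0 0 -1" --pt "0 0 0.03 0 0 0 -1" --pt "0 0 0 0 0 0 -1" --pt "0 0 0 0 0 0 -1"

```text
time_s: 20.6
tool_pos: [589.1, -56.9, 120.3]
orientation: [-0.0, 0.754, 0.657, -0.0]
wrist_force: [0.4, -0.0, 0.5]
finger_gap: 88.2
grasp_force: 0.0
```

```bash
python3 to.py 589.6 -59 30; python3 - <<'E'
from h import *
im,d=imaging.capture('wrist'); cv2.imwrite('pics/w4.png',im[:,:,::-1])
P=pts('wrist',d); Q=P[(d>0)&(P[...,2]>51)&(P[...,2]<56.5)&(np.hypot(P[...,0]-589,P[...,1]+59)<35)]
print(len(Q),cv2.minAreaRect(Q[:,:2].astype(np.float32)),cv2.minEnclosingCircle(Q[:,:2].astype(np.float32)))
E
```

```text
t 20.6 pos [589.1 -56.9 120.3] yaw -0.137 tz [-0.001  0.    -1.   ] q [-0.29  0.58  1.45  0.    1.11 -0.16] gap 88.2 F 0.0 [ 0.4 -0.   0.5]
shift tool mm [-2.   0.9 90.3] turn z 0.002
3994 ((589.966796875, -56.98777770996094), (48.3687629699707, 48.07679748535156), 84.87406158447266) ((590.04931640625, -57.26344680786133), 24.515430450439453)
```

View pics/w4.png

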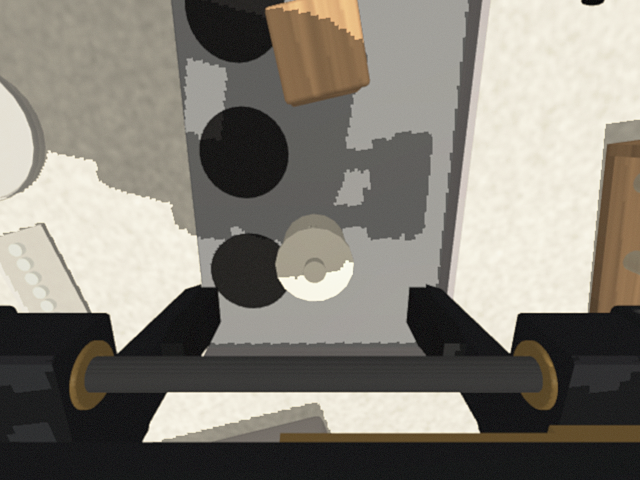

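The jar's lid at (315,260) is centred between the fingers. I descend to TCP z 30 and grip.

Request:
servo_tool --pt "-0.001 0.0008 0.02 0 0 0 -1" --pt "0 0 0.025 0 0 0 -1" --pt "0 0 0.025 0 0 0 -1" --pt "0 0 0.015 0 0 0 -1" --pt "0 0 0.005 0 0 0 -1" --grip_force 20

```text
time_s: 21.15
tool_pos: [589.7, -58.8, 29.7]
orientation: [-0.0, 0.754, 0.657, -0.0]
wrist_force: [-0.6, -0.2, 0.3]
finger_gap: 88.1
grasp_force: 0.0
```

Request:
servo_tool --pt "0 0 0 0 0 0 1" --pt "0 0 0 0 0 0 1" --pt "0 0 0 0 0 0 1" --pt "0 0 0 0 0 0 1" --pt "0 0 0 0 0 0 1"

```text
time_s: 21.65
tool_pos: [590.0, -59.6, 30.4]
orientation: [0.0, 0.755, 0.656, 0.0]
wrist_force: [-0.4, -1.0, -0.4]
finger_gap: 50.0
grasp_force: 0.0
```

Request:
servo_tool --pt "0 0 0 0 0 0 1" --pt "0 0 0 0 0 0 1"

```text
time_s: 21.85
tool_pos: [589.9, -59.6, 30.3]
orientation: [0.0, 0.755, 0.656, 0.0]
wrist_force: [-0.8, 0.0, 2.5]
finger_gap: 45.5
grasp_force: 20.0
```

```bash
python3 to.py 509 -317.5 81
```

```text
t 21.85 pos [589.9 -59.6  30.3] yaw -0.139 tz [ 0. -0. -1.] q [-0.3   0.71  1.5  -0.    0.93 -0.16] gap 45.5 F 20.0 [-0.8  0.   2.5]
shift tool mm [-266.6  -44.4  -50.7] turn z -0.0
```

Request:
servo_tool --pt "0 0 -0.01 0 0 0 1" --pt "0 0 -0.02 0 0 0 1" --pt "0 0 -0.03 0 0 0 1" --pt "0 0 -0.03 0 0 0 1" --pt "0 0 -0.01 0 0 0 1"

```text
time_s: 22.35
tool_pos: [590.9, -59.8, 133.4]
orientation: [0.002, 0.754, 0.656, 0.001]
wrist_force: [0.5, -0.7, -0.2]
finger_gap: 44.9
grasp_force: 19.9
```

```bash
python3 to.py 509 -317.5 81; python3 - <<'E'
from look import *
show([('jar',(590,-58),23,115,140)])
for P in C:
    Q=sel(P,(590,-58),35,100,170); print(len(Q),np.round(np.percentile(Q,[1,50,99],axis=0),1).tolist())
E
```

```text
t 22.35 pos [590.9 -59.8 133.4] yaw -0.139 tz [ 0.005 -0.001 -1.   ] q [-0.3   0.57  1.43  0.    1.14 -0.16] gap 44.9 F 19.9 [ 0.5 -0.7 -0.2]
shift tool mm [-266.5  -45.7   52.4] turn z 0.0
jar 247 [591.  -58.4] 4.3 top 168.9
jar 137 [589.  -59.1] 6.4 top 137.6
789 [[559.7, -69.2, 111.9], [594.6, -46.2, 151.8], [623.6, -33.9, 168.6]]
140 [[555.7, -81.6, 111.1], [573.8, -64.8, 122.9], [590.6, -37.3, 138.2]]
```

View pics/side_l.png

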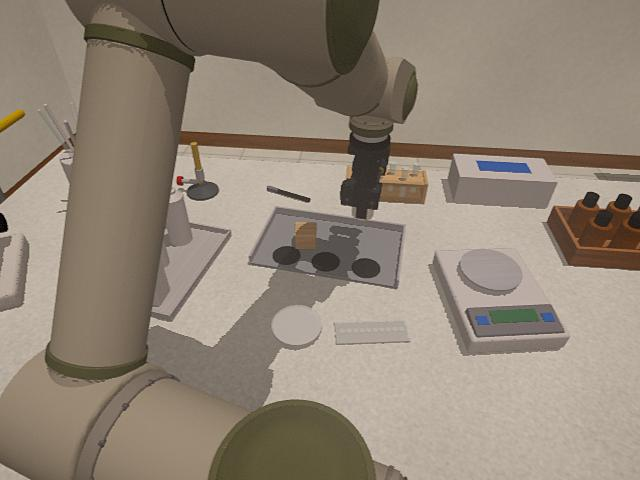

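The jar hangs in the gripper at (362,211) and the box at (305,235) is undisturbed. I carry the jar to the pan.

Request:
servo_tool --pt "-0.0145 -0.0027 0 0 0 0 1" --pt "-0.03 -0.005 0 0 0 0 1" --pt "-0.03 -0.005 0 0 0 0 1" --pt "-0.03 -0.005 0 0 0 0 1" --pt "-0.03 -0.005 0 0 0 0 1"

```text
time_s: 22.95
tool_pos: [547.1, -191.3, 128.2]
orientation: [-0.001, 0.755, 0.656, -0.001]
wrist_force: [0.4, -0.4, -0.1]
finger_gap: 45.1
grasp_force: 19.9
```

Request:
servo_tool --pt "-0.03 -0.005 0 0 0 0 1" --pt "-0.03 -0.005 0 0 0 0 1" --pt "-0.03 -0.005 0 0 0 0 1" --pt "-0.03 -0.005 0 0 0 0 1" --pt "-0.012 -0.003 0 0 0 0 1"

```text
time_s: 23.45
tool_pos: [505.7, -319.6, 128.2]
orientation: [-0.001, 0.755, 0.655, -0.0]
wrist_force: [0.4, 0.0, 0.1]
finger_gap: 45.5
grasp_force: 19.9
```

Request:
servo_tool --pt "0 0 0.01 0 0 0 1" --pt "0 0 0.01 0 0 0 1" --pt "0 0 0 0 0 0 1" --pt "0 0 0 0 0 0 1"

```text
time_s: 23.85
tool_pos: [507.9, -316.0, 109.5]
orientation: [-0.001, 0.754, 0.657, -0.0]
wrist_force: [-0.0, 0.4, -0.6]
finger_gap: 45.1
grasp_force: 19.9
```

```bash
python3 to.py 509 -317.5 81; python3 - <<'E'
from fit import *
im,d=imaging.capture('wrist'); P=pts('wrist',d); cv2.imwrite('pics/w5.png',im[:,:,::-1])
Q=P[(d>0)&(abs(P[...,2]-58)<4)&(np.hypot(P[...,0]-509,P[...,1]+317)<75)]
print('pan',len(Q),np.round(np.percentile(Q,[.5,50,99.5],axis=0),1).tolist())
e=[]
for a in np.arange(-np.pi,np.pi,.1):
    u=np.array([np.cos(a),np.sin(a)]); w=Q[abs((Q[:,:2]-[509,-317])@[-u[1],u[0]])<4]
    if len(w): e.append(w[np.argmax((w[:,:2]-[509,-317])@u)])
e=np.array(e); e=e[np.hypot(e[:,0]-509,e[:,1]+317)>50]; print(len(e),fixc(e,60,(509,-317)))
E
```

```text
t 23.85 pos [ 507.9 -316.   109.5] yaw -0.138 tz [-0.001  0.001 -1.   ] q [-0.75  0.61  1.43  0.    1.1  -0.61] gap 45.1 F 19.9 [-0.   0.4 -0.6]
shift tool mm [-1.4  1.3 28.5] turn z 0.001
pan 17382 [[451.8, -337.9, 56.6], [515.9, -291.5, 58.2], [567.4, -258.4, 59.8]]
40 (array([ 509.4720728 , -317.17295019]), np.float64(0.2502354326706294))
```

View pics/w5.png

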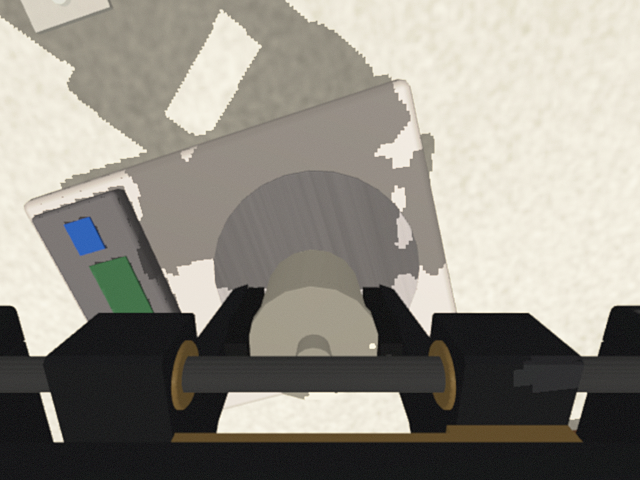

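The jar sits upright between the fingers at (313,320) over the pan centred at (317,260). The pan fit gives (509.5,-317.2), so I lower and release.

Request:
servo_tool --pt "-0.0014 0.0013 0.01 0 0 0 1" --pt "0 0 0.01 0 0 0 1" --pt "0 0 0.006 0 0 0 1" --pt "0 0 0.002 0 0 0 1" --pt "0 0 0 0 0 0 1"

```text
time_s: 24.4
tool_pos: [508.6, -318.6, 81.6]
orientation: [-0.0, 0.755, 0.656, -0.0]
wrist_force: [0.5, -1.2, 0.0]
finger_gap: 44.8
grasp_force: 19.9
```

Request:
servo_tool --pt "0 0 0 0 0 0 1"

```text
time_s: 24.5
tool_pos: [508.8, -318.9, 82.3]
orientation: [0.0, 0.755, 0.656, 0.0]
wrist_force: [-0.3, 0.4, -1.0]
finger_gap: 45.1
grasp_force: 19.9
```

```bash
python3 to.py 509.3 -317.5 80
```

```text
t 24.5 pos [ 508.8 -318.9   82.3] yaw -0.139 tz [ 0. -0. -1.] q [-0.75  0.65  1.45 -0.    1.05 -0.62] gap 45.1 F 19.9 [-0.3  0.4 -1. ]
shift tool mm [1.4 0.3 2.3] turn z 0.0
```

Request:
servo_tool --pt "0.001 0 0.0012 0 0 0 1" --pt "0 0 0 0 0 0 1" --pt "0 0 0 0 0 0 -1" --pt "0 0 0 0 0 0 -1" --pt "0 0 0 0 0 0 -1"

```text
time_s: 25.0
tool_pos: [508.9, -317.8, 81.0]
orientation: [0.0, 0.755, 0.656, 0.0]
wrist_force: [-0.8, -0.2, -0.8]
finger_gap: 67.1
grasp_force: 0.0
```

Request:
servo_tool --pt "0 0 0 0 0 0 -1" --pt "0 0 0 0 0 0 -1" --pt "0 0 -0.02 0 0 0 -1" --pt "0 0 -0.03 0 0 0 -1" --pt "0 0 -0.04 0 0 0 -1"

```text
time_s: 25.5
tool_pos: [508.3, -317.3, 170.6]
orientation: [-0.002, 0.755, 0.656, -0.0]
wrist_force: [0.9, -0.6, 0.4]
finger_gap: 87.9
grasp_force: 0.0
```

Request:
servo_tool --pt "0 0 -0.02 0 0 0 -1" --pt "0.04 0 -0.002 0 0 0 -1" --pt "0.04 0 0 0 0 0 -1" --pt "0.045 0 0 0 0 0 -1" --pt "0.045 0 0 0 0 0 -1"

```text
time_s: 26.0
tool_pos: [532.4, -147.8, 192.9]
orientation: [0.0, 0.755, 0.656, 0.0]
wrist_force: [0.7, 0.4, 0.1]
finger_gap: 88.1
grasp_force: 0.0
```

Request:
servo_tool --pt "0.045 0 0 0 0 0 -1" --pt "0.045 0 0 0 0 0 -1"

```text
time_s: 26.2
tool_pos: [544.9, -58.5, 193.0]
orientation: [0.0, 0.755, 0.656, 0.0]
wrist_force: [0.9, -0.0, -0.5]
finger_gap: 88.1
grasp_force: 0.0
```

```bash
python3 to.py 417.3 343 195; python3 - <<'E'
from look import *
show([('jar',(509,-317),23,64,98),('jarlid',(509,-317),24.5,100,103),('dropper',(596,351),25,20,115),('slim',(513,366),20,20,118)])
E
```

```text
t 26.2 pos [544.9 -58.5 193. ] yaw -0.139 tz [ 0. -0. -1.] q [-0.32  0.41  1.51  0.    1.22 -0.18] gap 88.1 F 0.0 [ 0.9 -0.  -0.5]
shift tool mm [ 379.9 -182.1   -2.1] turn z -0.0
jar 23 [ 508.9 -316. ] 1.4 top 116.8
jar 336 [ 509.5 -317.9] 1.0 top 115.7
jarlid 53 [ 504.7 -317.4] 8.0 top 116.7
jarlid 55 [ 509.8 -318. ] 3.0 top 115.9
dropper 698 [596.3 348.3] 0.6 top 157.7
dropper 851 [596.  347.3] 1.2 top 159.2
slim 619 [512.5 366.4] 0.7 top 152.6
slim 446 [512.1 365.3] 1.0 top 151.8
```

View pics/side_l.png

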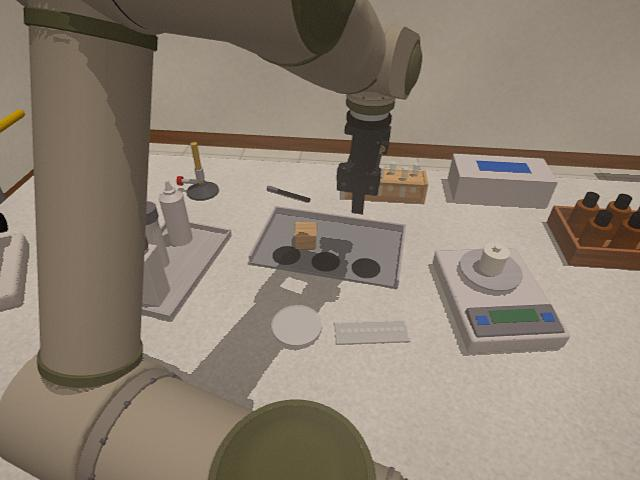

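The jar stands in the middle of the pan at (494,262), measured at (509,-317) with its top at 116 mm. Next come the bottles, the square one first.

Request:
servo_tool --pt "0.038 -0.0182 0 0 0 0 -1" --pt "0.038 -0.0182 0 0 0 0 -1" --pt "0.038 -0.0182 0 0 0 0 -1" --pt "0.038 -0.0182 0 0 0 0 -1" --pt "0.038 -0.0182 0 0 0 0 -1" --grip_force 25

```text
time_s: 26.8
tool_pos: [480.6, 141.3, 193.0]
orientation: [0.0, 0.755, 0.656, 0.0]
wrist_force: [0.6, 0.2, 0.6]
finger_gap: 88.5
grasp_force: 0.0
```

Request:
servo_tool --pt "0.038 -0.0182 0 0 0 0 -1" --pt "0.038 -0.0182 0 0 0 0 -1" --pt "0.038 -0.0182 0 0 0 0 -1" --pt "0.038 -0.0182 0 0 0 0 -1" --pt "0.038 -0.0182 0 0 0 0 -1"

```text
time_s: 27.3
tool_pos: [417.1, 342.3, 193.0]
orientation: [0.0, 0.755, 0.656, 0.0]
wrist_force: [0.5, -0.2, -0.1]
finger_gap: 88.2
grasp_force: 0.0
```

Request:
servo_tool --pt "0 0 0 0 0 -0.041 -1" --pt "0 0 0 0 0 0 -1"

```text
time_s: 27.5
tool_pos: [417.3, 341.5, 192.7]
orientation: [0.0, 0.74, 0.672, -0.0]
wrist_force: [0.7, 0.4, 0.4]
finger_gap: 88.0
grasp_force: 0.0
```

```bash
python3 to.py 417.3 343 106.5; python3 - <<'E'
from h import *
im,d=imaging.capture('wrist'); P=pts('wrist',d)
Q=P[(d>0)&(P[...,2]>118)&(P[...,2]<130)&(np.hypot(P[...,0]-417,P[...,1]-343)<38)]
print(len(Q),cv2.minAreaRect(Q[:,:2].astype(np.float32)))
E
```

```text
t 27.5 pos [417.3 341.5 192.7] yaw -0.096 tz [-0. -0. -1.] q [ 0.47  0.39  1.54 -0.    1.21  0.57] gap 88.0 F 0.0 [0.7 0.4 0.4]
shift tool mm [ 1.5 -0.1 86.2] turn z 0.043
2050 ((417.7166442871094, 341.9547119140625), (46.24205780029297, 46.07678985595703), 83.88046264648438)
```

Request:
servo_tool --pt "0.001 0 0.025 0 0 0 -1" --pt "0 0 0.025 0 0 0 -1" --pt "0 0 0.025 0 0 0 -1" --pt "0 0 0.011 0 0 0 -1" --pt "0 0 0 0 0 0 1"

```text
time_s: 28.05
tool_pos: [417.5, 341.3, 105.9]
orientation: [-0.0, 0.742, 0.671, -0.001]
wrist_force: [-0.4, 0.1, 0.0]
finger_gap: 82.1
grasp_force: 0.0
```

Request:
servo_tool --pt "0 0 0 0 0 0 1" --pt "0 0 0 0 0 0 1" --pt "0 0 0 0 0 0 1" --pt "0 0 0 0 0 0 1" --pt "0 0 0 0 0 0 1"

```text
time_s: 28.55
tool_pos: [417.6, 342.4, 107.2]
orientation: [0.0, 0.741, 0.672, 0.0]
wrist_force: [-0.4, -1.0, 2.5]
finger_gap: 45.8
grasp_force: 25.0
```

```bash
python3 to.py 538.3 -73.2 165
```

```text
t 28.55 pos [417.6 342.4 107.2] yaw -0.098 tz [ 0.001  0.    -1.   ] q [ 0.47  0.5   1.63 -0.    1.01  0.57] gap 45.8 F 25.0 [-0.4 -1.   2.5]
shift tool mm [-401.8  160.8  -57.8] turn z 0.041
```

Request:
servo_tool --pt "0 0 -0.01 0 0 0 1" --pt "0 0 -0.02 0 0 0 1" --pt "0 0 -0.03 0 0 0 1" --pt "0 0 0 0 0 0 1" --pt "0 0 0 0 0 0 1"

```text
time_s: 29.05
tool_pos: [417.3, 342.3, 166.7]
orientation: [0.0, 0.741, 0.672, 0.0]
wrist_force: [0.2, 0.0, -3.5]
finger_gap: 45.9
grasp_force: 25.0
```

```bash
python3 to.py 538.3 -73.2 165
```

```text
t 29.05 pos [417.3 342.3 166.7] yaw -0.098 tz [ 0.  0. -1.] q [0.47 0.42 1.57 0.   1.15 0.57] gap 45.9 F 25.0 [ 0.2  0.  -3.5]
shift tool mm [-401.6  161.1    1.7] turn z 0.041
```

Request:
servo_tool --pt "-0.015 0.006 0 0 0 0 1" --pt "-0.027 0.0108 0 0 0 0 1" --pt "-0.027 0.0108 0 0 0 0 1" --pt "-0.027 0.0108 0 0 0 0 1" --pt "-0.027 0.0108 0 0 0 0 1"

```text
time_s: 29.55
tool_pos: [453.8, 213.8, 165.3]
orientation: [-0.001, 0.741, 0.672, -0.001]
wrist_force: [0.1, 0.3, -2.1]
finger_gap: 45.9
grasp_force: 25.0
```

Request:
servo_tool --pt "-0.027 0.0108 0 0 0 0 1" --pt "-0.027 0.0108 0 0 0 0 1" --pt "-0.027 0.0108 0 0 0 0 1" --pt "-0.027 0.0108 0 0 0 0 1" --pt "-0.027 0.0108 0 0 0 0 1"

```text
time_s: 30.05
tool_pos: [494.4, 74.3, 165.4]
orientation: [-0.001, 0.741, 0.672, -0.001]
wrist_force: [0.1, 1.0, -2.2]
finger_gap: 45.5
grasp_force: 25.0
```

Request:
servo_tool --pt "-0.027 0.0108 0 0 0 0 1" --pt "-0.027 0.0108 0 0 0 0 1" --pt "-0.027 0.0108 0 0 0 0 1" --pt "-0.027 0.0108 0 0 0 0 1" --pt "-0.027 0.0108 0 0 0 0 1"

```text
time_s: 30.55
tool_pos: [534.9, -65.2, 165.2]
orientation: [-0.001, 0.741, 0.672, -0.001]
wrist_force: [-0.3, 0.3, -2.4]
finger_gap: 46.0
grasp_force: 25.0
```

Request:
servo_tool --pt "-0.0086 0.0039 0 0 0 0 1" --pt "0 0 0 0 0 0 1" --pt "0 0 0.02 0 0 0 1" --pt "0 0 0.02 0 0 0 1" --pt "0 0 0.01 0 0 0 1"

```text
time_s: 31.05
tool_pos: [537.3, -71.5, 114.9]
orientation: [-0.002, 0.74, 0.672, -0.001]
wrist_force: [0.0, 0.7, -2.5]
finger_gap: 46.0
grasp_force: 25.0
```

Request:
servo_tool --pt "0 0 0.004 0 0 0 1" --pt "0 0 0.001 0 0 0 1" --pt "0 0 0 0 0 0 1"

```text
time_s: 31.35
tool_pos: [538.7, -72.9, 112.4]
orientation: [0.0, 0.741, 0.672, 0.0]
wrist_force: [-0.6, -0.0, -2.7]
finger_gap: 45.9
grasp_force: 25.0
```

```bash
python3 to.py 538.3 -73.2 111
```

```text
t 31.35 pos [538.7 -72.9 112.4] yaw -0.098 tz [ 0.001 -0.    -1.   ] q [-0.35  0.5   1.61  0.    1.03 -0.25] gap 45.9 F 25.0 [-0.6 -0.  -2.7]
shift tool mm [-0.3 -0.4  1.4] turn z 0.041
```

Request:
servo_tool --pt "0 0 0.0008 0 0 0 1" --pt "0 0 0 0 0 0 -1" --pt "0 0 0 0 0 0 -1" --pt "0 0 0 0 0 0 -1" --pt "0 0 0 0 0 0 -1"

```text
time_s: 31.85
tool_pos: [538.5, -73.2, 111.2]
orientation: [0.0, 0.741, 0.672, 0.0]
wrist_force: [0.4, 0.1, -0.0]
finger_gap: 75.8
grasp_force: 0.0
```

Request:
servo_tool --pt "0 0 0 0 0 0 -1" --pt "0 0 -0.025 0 0 0 -1" --pt "0 0 -0.03 0 0 0 -1" --pt "0 0 -0.03 0 0 0 -1" --pt "0 0 0 0 0 0.041 -1"

```text
time_s: 32.35
tool_pos: [539.9, -73.6, 200.0]
orientation: [0.003, 0.755, 0.656, 0.002]
wrist_force: [0.8, 0.6, 0.1]
finger_gap: 88.0
grasp_force: 0.0
```

Request:
servo_tool --pt "0.0392 -0.0078 0 0 0 0 -1" --pt "0.0392 -0.0078 0 0 0 0 -1" --pt "0.0392 -0.0078 0 0 0 0 -1" --pt "0.0392 -0.0078 0 0 0 0 -1" --pt "0.0392 -0.0078 0 0 0 0 -1"

```text
time_s: 32.85
tool_pos: [526.7, 127.9, 196.2]
orientation: [0.0, 0.755, 0.656, 0.0]
wrist_force: [0.1, -0.1, 0.1]
finger_gap: 88.1
grasp_force: 0.0
```

Request:
servo_tool --pt "0.0392 -0.0078 0 0 0 0 -1" --pt "0.0392 -0.0078 0 0 0 0 -1" --pt "0.0392 -0.0078 0 0 0 0 -1" --pt "0.0392 -0.0078 0 0 0 0 -1" --pt "0.0392 -0.0078 0 0 0 0 -0.4"

```text
time_s: 33.35
tool_pos: [515.1, 327.6, 196.1]
orientation: [0.0, 0.754, 0.656, 0.0]
wrist_force: [0.6, 1.1, -0.2]
finger_gap: 82.5
grasp_force: 0.0
```

Request:
servo_tool --pt "0.0392 -0.0078 0 0 0 0 -0.4" --pt "0 0 0 0 0 0 -0.4" --pt "0 0 0 0 0 0 -0.4"

```text
time_s: 33.65
tool_pos: [512.9, 366.1, 195.6]
orientation: [0.0, 0.754, 0.657, -0.0]
wrist_force: [0.8, 0.1, -0.6]
finger_gap: 61.8
grasp_force: 0.0
```

```bash
python3 to.py 512.9 365.8 129.5; python3 - <<'E'
from h import *
im,d=imaging.capture('wrist'); P=pts('wrist',d)
Q=P[(d>0)&(P[...,2]>147)&(P[...,2]<154)&(np.hypot(P[...,0]-513,P[...,1]-366)<30)]
print(len(Q),cv2.minEnclosingCircle(Q[:,:2].astype(np.float32)))
E
```

```text
t 33.65 pos [512.9 366.1 195.6] yaw -0.138 tz [-0. -0. -1.] q [ 0.43  0.59  1.23 -0.    1.33  0.57] gap 61.8 F 0.0 [ 0.8  0.1 -0.6]
shift tool mm [-0.3  0.  66.1] turn z 0.001
4905 ((512.9970703125, 367.0005187988281), 23.62126922607422)
```

Aligned over the slim cap, so I descend and grip.

Request:
servo_tool --pt "0 0 0.02 0 0 0 -0.4" --pt "0 0 0.02 0 0 0 -0.4" --pt "0 0 0.018 0 0 0 -0.4" --pt "0 0 0.008 0 0 0 -0.4" --pt "0 0 0 0 0 0 1"

```text
time_s: 34.2
tool_pos: [513.2, 364.8, 129.4]
orientation: [-0.0, 0.755, 0.656, -0.001]
wrist_force: [0.7, 0.2, 0.5]
finger_gap: 55.7
grasp_force: 0.0
```

Request:
servo_tool --pt "0 0 0 0 0 0 1" --pt "0 0 0 0 0 0 1" --pt "0 0 0 0 0 0 1" --pt "0 0 0 0 0 0 1" --pt "0 0 0 0 0 0 1"

```text
time_s: 34.7
tool_pos: [513.6, 366.0, 131.0]
orientation: [0.0, 0.754, 0.656, 0.001]
wrist_force: [-0.6, -0.4, 5.9]
finger_gap: 46.4
grasp_force: 25.0
```

```bash
python3 to.py 549.8 12 190
```

```text
t 34.7 pos [513.6 366.  131. ] yaw -0.139 tz [ 0.002  0.001 -1.   ] q [ 0.43  0.65  1.3  -0.    1.19  0.57] gap 46.4 F 25.0 [-0.6 -0.4  5.9]
shift tool mm [-345.5   85.   -59.2] turn z 0.0
```

Request:
servo_tool --pt "0 0 -0.01 0 0 0 1" --pt "0 0 -0.02 0 0 0 1" --pt "0 0 -0.03 0 0 0 1" --pt "0 0 0 0 0 0 1" --pt "0 0 0 0 0 0 1"

```text
time_s: 35.2
tool_pos: [513.0, 365.7, 189.6]
orientation: [-0.0, 0.754, 0.656, -0.0]
wrist_force: [0.3, 0.2, -2.1]
finger_gap: 46.6
grasp_force: 25.0
```

```bash
python3 to.py 549.8 12 190
```

```text
t 35.2 pos [513.  365.7 189.6] yaw -0.139 tz [-0. -0. -1.] q [0.43 0.59 1.24 0.   1.31 0.57] gap 46.6 F 25.0 [ 0.3  0.2 -2.1]
shift tool mm [-3.452e+02  8.540e+01 -3.000e-01] turn z 0.0
```

Request:
servo_tool --pt "-0.015 0.0035 0 0 0 0 1" --pt "-0.0293 0.0072 0 0 0 0 1" --pt "-0.0293 0.0072 0 0 0 0 1" --pt "-0.0293 0.0072 0 0 0 0 1" --pt "-0.0293 0.0072 0 0 0 0 1"

```text
time_s: 35.7
tool_pos: [526.2, 228.1, 188.6]
orientation: [-0.001, 0.755, 0.656, -0.001]
wrist_force: [0.8, 0.5, -2.2]
finger_gap: 46.6
grasp_force: 25.0
```

Request:
servo_tool --pt "-0.0293 0.0072 0 0 0 0 1" --pt "-0.0293 0.0072 0 0 0 0 1" --pt "-0.0293 0.0072 0 0 0 0 1" --pt "-0.0293 0.0072 0 0 0 0 1" --pt "-0.0293 0.0072 0 0 0 0 1"

```text
time_s: 36.2
tool_pos: [541.3, 78.2, 188.7]
orientation: [-0.001, 0.755, 0.656, -0.001]
wrist_force: [1.2, -0.7, -1.1]
finger_gap: 46.5
grasp_force: 25.0
```

Request:
servo_tool --pt "-0.0293 0.0072 0 0 0 0 1" --pt "-0.0293 0.0072 0 0 0 0 1" --pt "-0.0084 0.0026 0 0 0 0 1" --pt "0 0 0 0 0 0 1" --pt "0 0 0 0 0 0 1"

```text
time_s: 36.7
tool_pos: [549.3, 12.2, 189.5]
orientation: [-0.001, 0.754, 0.656, -0.0]
wrist_force: [-0.1, 0.3, -2.4]
finger_gap: 45.6
grasp_force: 25.0
```

Request:
servo_tool --pt "0 0 0.02 0 0 0 1" --pt "0 0 0.02 0 0 0 1" --pt "0 0 0.01 0 0 0 1" --pt "0 0 0.004 0 0 0 1" --pt "0 0 0 0 0 0 1"

```text
time_s: 37.2
tool_pos: [549.8, 12.1, 136.1]
orientation: [-0.0, 0.754, 0.657, 0.0]
wrist_force: [-0.2, 0.0, -1.9]
finger_gap: 46.3
grasp_force: 25.0
```

Request:
servo_tool --pt "0 0 0 0 0 0 1"

```text
time_s: 37.3
tool_pos: [550.1, 11.8, 136.8]
orientation: [0.0, 0.754, 0.656, 0.0]
wrist_force: [0.1, 0.0, -1.6]
finger_gap: 46.3
grasp_force: 25.0
```

```bash
python3 to.py 549.8 12 133.5
```

```text
t 37.3 pos [550.1  11.8 136.8] yaw -0.139 tz [ 0.001 -0.    -1.   ] q [-0.19  0.48  1.57  0.    1.09 -0.05] gap 46.3 F 25.0 [ 0.1  0.  -1.6]
shift tool mm [ 0.2 -0.4  3.3] turn z 0.0
```

Request:
servo_tool --pt "0 0 0.0018 0 0 0 1" --pt "0 0 0 0 0 0 1" --pt "0 0 0 0 0 0 -1" --pt "0 0 0 0 0 0 -1" --pt "0 0 0 0 0 0 -1"

```text
time_s: 37.8
tool_pos: [549.8, 11.6, 134.2]
orientation: [-0.0, 0.755, 0.656, 0.0]
wrist_force: [0.4, 0.7, -0.5]
finger_gap: 68.4
grasp_force: 0.0
```

Request:
servo_tool --pt "0 0 0 0 0 0 -1" --pt "0 0 0 0 0 0 -1" --pt "0 0 -0.02 0 0 0 -1" --pt "0 0 -0.02 0 0 0 -1" --pt "0 0 -0.022 0 0 0 -1"

```text
time_s: 38.3
tool_pos: [549.6, 11.6, 196.7]
orientation: [-0.0, 0.755, 0.656, -0.0]
wrist_force: [-0.3, 0.8, 0.8]
finger_gap: 88.6
grasp_force: 0.0
```

Request:
servo_tool --pt "0.038 0 0 0 0 0 -1" --pt "0.038 0 0 0 0 0 -1" --pt "0.038 0 0 0 0 0 -1" --pt "0.038 0 0 0 0 0 -1" --pt "0.038 0 0 0 0 0 -1"

```text
time_s: 38.8
tool_pos: [576.1, 201.3, 196.2]
orientation: [0.0, 0.755, 0.656, -0.0]
wrist_force: [0.4, -0.6, -0.4]
finger_gap: 88.5
grasp_force: 0.0
```

Request:
servo_tool --pt "0.038 0 0 0 0 0 -1" --pt "0.038 0 0 0 0 0 -1" --pt "0.038 0 0 0 0 0 -1" --pt "0.038 0 0 0 0 0 -1" --pt "0 0 0 0 0 0 -1"

```text
time_s: 39.3
tool_pos: [596.4, 354.3, 195.2]
orientation: [-0.0, 0.753, 0.658, -0.0]
wrist_force: [-0.7, 0.3, -0.4]
finger_gap: 88.3
grasp_force: 0.0
```

Request:
servo_tool --pt "0 0 0 0 0 0 -1"

```text
time_s: 39.4
tool_pos: [597.0, 350.6, 195.6]
orientation: [-0.0, 0.754, 0.657, -0.0]
wrist_force: [-0.2, -0.6, -0.1]
finger_gap: 88.2
grasp_force: 0.0
```

```bash
python3 to.py 595.8 350.7 112; python3 - <<'E'
from h import *
im,d=imaging.capture('wrist'); P=pts('wrist',d)
Q=P[(d>0)&(P[...,2]>60)&(P[...,2]<165)&(np.hypot(P[...,0]-596,P[...,1]-350)<40)]
T=Q[Q[:,2]>145]; print(len(Q),np.mean(T,0),len(T))
E
```

```text
t 39.4 pos [597.  350.6 195.6] yaw -0.138 tz [-0.001 -0.001 -1.   ] q [ 0.36  0.74  0.98 -0.    1.43  0.5 ] gap 88.2 F 0.0 [-0.2 -0.6 -0.1]
shift tool mm [-0.  -1.1 83.6] turn z 0.001
5428 [597.00811709 351.35358699 153.335075  ] 450
```

Request:
servo_tool --pt "0 -0.001 0.025 0 0 0 -1" --pt "0 0 0.025 0 0 0 -1" --pt "0 0 0.02 0 0 0 -1" --pt "0 0 0.0125 0 0 0 -1" --pt "0 0 0 0 0 0 1"

```text
time_s: 39.95
tool_pos: [595.8, 349.3, 112.4]
orientation: [-0.0, 0.755, 0.656, -0.001]
wrist_force: [-0.3, 1.4, -0.6]
finger_gap: 82.2
grasp_force: 0.0
```

Request:
servo_tool --pt "0 0 0 0 0 0 1" --pt "0 0 0 0 0 0 1" --pt "0 0 0 0 0 0 1" --pt "0 0 0 0 0 0 1" --pt "0 0 0 0 0 0 1"

```text
time_s: 40.45
tool_pos: [596.4, 350.5, 114.4]
orientation: [0.0, 0.754, 0.656, 0.001]
wrist_force: [1.3, -0.4, 2.3]
finger_gap: 49.3
grasp_force: 25.0
```

```bash
python3 to.py 561.8 102.7 170
```

```text
t 40.45 pos [596.4 350.5 114.4] yaw -0.139 tz [ 0.001  0.    -1.   ] q [ 0.36  0.8   1.08 -0.    1.26  0.5 ] gap 49.3 F 25.0 [ 1.3 -0.4  2.3]
shift tool mm [-2.502e+02  1.000e-01 -5.580e+01] turn z 0.0
```

Request:
servo_tool --pt "0 0 -0.01 0 0 0 1" --pt "0 0 -0.02 0 0 0 1" --pt "0 0 -0.03 0 0 0 1" --pt "0 0 0 0 0 0 1" --pt "0 0 0 0 0 0 1"

```text
time_s: 40.95
tool_pos: [596.1, 350.4, 173.7]
orientation: [0.0, 0.754, 0.656, 0.0]
wrist_force: [-1.2, 0.7, -2.6]
finger_gap: 49.2
grasp_force: 25.0
```

```bash
python3 to.py 561.8 102.7 170
```

```text
t 40.95 pos [596.1 350.4 173.7] yaw -0.139 tz [ 0.  0. -1.] q [ 0.36  0.75  1.01 -0.    1.38  0.5 ] gap 49.2 F 25.0 [-1.2  0.7 -2.6]
shift tool mm [-250.1    0.3    3.6] turn z 0.0
```

Request:
servo_tool --pt "-0.015 0 0 0 0 0 1" --pt "-0.03 0 0 0 0 0 1" --pt "-0.03 0 0 0 0 0 1" --pt "-0.03 0 0 0 0 0 1" --pt "-0.03 0 0 0 0 0 1"

```text
time_s: 41.45
tool_pos: [576.4, 215.5, 171.9]
orientation: [-0.001, 0.754, 0.656, -0.001]
wrist_force: [0.0, 0.0, -1.8]
finger_gap: 49.1
grasp_force: 25.0
```

Request:
servo_tool --pt "-0.03 0 0 0 0 0 1" --pt "-0.03 0 0 0 0 0 1" --pt "-0.03 0 0 0 0 0 1" --pt "-0.02 0 0 0 0 0 1" --pt "-0.005 0 0 0 0 0 1"

```text
time_s: 41.95
tool_pos: [560.8, 101.2, 172.3]
orientation: [-0.001, 0.755, 0.655, -0.001]
wrist_force: [-0.5, -1.2, -2.0]
finger_gap: 49.5
grasp_force: 25.0
```

Request:
servo_tool --pt "0 0 0 0 0 0 1" --pt "0 0 0.02 0 0 0 1" --pt "0 0 0.02 0 0 0 1" --pt "0 0 0.01 0 0 0 1" --pt "0 0 0.004 0 0 0 1"

```text
time_s: 42.45
tool_pos: [561.1, 103.7, 118.6]
orientation: [-0.001, 0.754, 0.657, -0.001]
wrist_force: [0.7, 0.1, -1.8]
finger_gap: 49.3
grasp_force: 25.0
```

Request:
servo_tool --pt "0 0 0 0 0 0 1" --pt "0 0 0 0 0 0 1"

```text
time_s: 42.65
tool_pos: [562.0, 103.1, 120.4]
orientation: [0.0, 0.754, 0.656, 0.0]
wrist_force: [0.0, -0.8, -1.4]
finger_gap: 49.2
grasp_force: 25.0
```

```bash
python3 to.py 561.8 102.7 118
```

```text
t 42.65 pos [562.  103.1 120.4] yaw -0.139 tz [ 0.001  0.    -1.   ] q [-0.02  0.54  1.52  0.    1.08  0.12] gap 49.2 F 25.0 [ 0.  -0.8 -1.4]
shift tool mm [-0.4 -0.1  2.4] turn z 0.0
```

Request:
servo_tool --pt "0 0 0.0018 0 0 0 1" --pt "0 0 0 0 0 0 1" --pt "0 0 0 0 0 0 -1" --pt "0 0 0 0 0 0 -1" --pt "0 0 0 0 0 0 -1"

```text
time_s: 43.15
tool_pos: [561.6, 102.8, 118.1]
orientation: [0.0, 0.755, 0.656, 0.0]
wrist_force: [0.0, 0.2, -0.2]
finger_gap: 71.3
grasp_force: 0.0
```

Request:
servo_tool --pt "0 0 0 0 0 0 -1" --pt "0 0 0 0 0 0 -1" --pt "0 0 -0.025 0 0 0 -1" --pt "0 0 -0.03 0 0 0 -1" --pt "0 0 -0.04 0 0 0 -1"

```text
time_s: 43.65
tool_pos: [560.9, 102.8, 212.9]
orientation: [-0.001, 0.755, 0.656, -0.001]
wrist_force: [-0.2, -0.3, 0.6]
finger_gap: 87.8
grasp_force: 0.0
```

Request:
servo_tool --pt "0.04 -0.01 -0.01 0 0 0 -1" --pt "0.04 -0.01 0 0 0 0 -1" --pt "0.04 -0.01 0 0 0 0 -1" --pt "0.04 -0.01 0 0 0 0 -1" --pt "0.04 -0.01 0 0 0 0 -1"

```text
time_s: 44.15
tool_pos: [539.3, 309.5, 223.0]
orientation: [0.0, 0.755, 0.656, 0.0]
wrist_force: [-0.3, 0.3, 1.2]
finger_gap: 88.0
grasp_force: 0.0
```

Request:
servo_tool --pt "0.02 0 0 0 0 0 -1" --pt "0 0 0 0 0 0 -1" --pt "0 0 0 0 0 0 -1" --pt "0 0 0 0 0 0 -1"

```text
time_s: 44.55
tool_pos: [542.7, 326.6, 223.0]
orientation: [0.0, 0.755, 0.656, -0.0]
wrist_force: [0.1, -0.2, 0.9]
finger_gap: 88.0
grasp_force: 0.0
```

```bash
python3 - <<'E'
from look import *
show([('dropper',(561,101),25,25,115),('slim',(549,12),20,25,120),('jar',(509,-317),23,64,98)])
for n,c,rad,z0,z1 in [('sqbody',(537,-74),40,120,135),('sqcap',(537,-74),40,152,165),('slimtop',(547,14),30,148,160),('box',(610,65),40,44,58)]:
    for P in C:
        Q=sel(P,c,rad,z0,z1); print(n,len(Q),[np.round(v,1) for v in cv2.minAreaRect(Q[:,:2].astype(np.float32))])
E
python3 to.py 0 0 0
```

```text
dropper 726 [562.2 100.4] 2.7 top 162.7
dropper 826 [561.8  99.2] 2.3 top 161.5
slim 514 [549.5  12.4] 1.0 top 156.6
slim 665 [549.3  11.2] 1.0 top 155.8
jar 209 [ 509.6 -316.6] 1.7 top 116.9
jar 333 [ 509.6 -317.9] 1.0 top 115.4
sqbody 257 [array([540. , -74.6]), array([52.1, 45.7]), np.float64(82.5)]
sqbody 266 [array([536.1, -75.8]), array([46.2, 45.7]), np.float64(82.6)]
sqcap 204 [array([538.6, -72.6]), array([36.9, 34.1]), np.float64(26.8)]
sqcap 198 [array([536.3, -76. ]), array([34.4, 34.4]), np.float64(13.9)]
slimtop 382 [array([549.3,  13. ]), array([48.1, 44.2]), np.float64(60.7)]
slimtop 311 [array([547.3,  11.1]), array([45.3, 45.6]), np.float64(50.0)]
box 518 [array([609.1,  69. ]), array([49.8, 59.4]), np.float64(3.4)]
box 298 [array([607.3,  60.3]), array([50. , 42.7]), np.float64(5.7)]
t 44.65 pos [542.8 326.6 223.1] yaw -0.14 tz [ 0. -0. -1.] q [ 0.36  0.57  1.18 -0.    1.39  0.5 ] gap 88.2 F 0.0 [ 0.5 -0.4 -0.3]
shift tool mm [-399.3 -491.8  223.1] turn z -0.001
```

View pics/side_l.png

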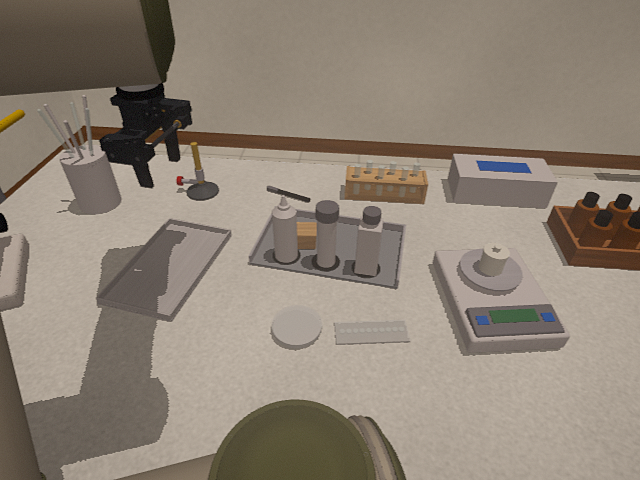

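The picture shows all three bottles back on their pads at (286,230), (326,235) and (369,240), within 1 mm of their starting measurements. The jar is centred on the pan at (494,262), the box hasn't moved and the arm is clear.

```bash
python3 -c "
from station import job_done
print(job_done())"
```

```text
the job is handed in; nothing more can be done
None
```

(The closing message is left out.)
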